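# Pin the lamp-pole socket into line and drop in its bolt

## Robot

A 6-joint arm with a two-finger parallel gripper is mounted at the origin on the work surface. World frame = base frame: x ahead of the robot, y to its left, z up, the work surface at z = 0. Lengths are in m, angles in rad, forces in N, time in s.
With the tool pointing down it reaches from about 0.3 to 0.875 m from the base axis. Payload 6.4 kg.
Tool frame: the origin (TCP) lies on the centre line of the jaws, within the pads' length; the fingertips stand ctrl.nose_length ahead of it and the grasp point (between the pads) lies 6 mm ahead of it (ctrl.nose_length is the distance from the TCP to the fingertips, in m); x points along the fingers, y is the direction in which the jaws open and shut, and the axes are right-handed (so a half turn about x gives the same grasp; the last joint's range is limited). The gripper opens to 85 mm and grips with 20 to 120 N. Pads are 22 mm wide; open, the fingers measure 114 mm over their backs; the gripper's body (76 mm by 85 mm) begins 54 mm behind the grasp point. The pads swing forward as they close: fully open they stand 13 mm farther back than shut.
Start: joints at [-0.206, 0.181, 1.607, -0, 1.354, -0.206], TCP at [0.575, 0, 0.227] pointing down, gripper open.
Joint ranges: [-2.99, 2.99], [-0.89, 2.07], [0.3, 2.58], [-1.14, 4.28], [0, 2.63], [-3.12, 3.12]. Speed limits (rad/s): [2.57, 2.57, 3.01, 3.14, 3.14, 3.14].

## Interface

Orientations are given as a unit quaternion [w, x, y, z].
In Python, from bench import telemetry, cams, workorder, spotter, ctrl gives the robot as it stands. The module is installed in compiled form; this text tells all that it offers.
- The arm moves only by the tool servo_tool, never from a script. Its argument "targets" is one flat list of numbers, 4 for each row, row after row: the shift along the tool's x, y, z in mm, then the turn about the tool's x in rad. A call has exactly 5 rows; each row shifts and turns the commanded pose from where the row before left it, along the tool's axes as they then stand; what a row does not reach is not made up. A row lasts 1/10 s, in which the tool goes at most 50 mm and 8.59 degrees, less where a joint would pass 70% of its speed; a pose out of reach is approached as far as the arm can. A call is refused whole if a number of a shift passes 50 or a number of a turn 0.15, either way. A call with a gripper value outside its range is refused whole. "fingers" is the finger opening in mm, from 0 to 85.4, set as the call begins (left out, the last holds). The fingers move at their own pace and stop on an object; the grip force is fixed at half the most. Time passes only in rows, so rows that do not move let the fingers close, or fill a call up. It gives the time, the measured TCP pose, the force and the opening at its end, in the units of the state.
- telemetry.get_obs(): the state, without advancing time (a new reading comes with each control period).
- cams.camera(name): name is "scene" or "side" or "wrist"; returns (picture, depth): 420x560x3 uint8, blue, green, red; 420x560 float32, m along the optical axis (not along the pixel's ray), 0 where there is no reading.
- cams.camera_params(name): a dict with "intrinsics" (3x3 intrinsics, pixels), "D" ([k1, k2, p1, p2, k3] as OpenCV has them; the pictures are not rectified), "R" (3x3) and "t" (3): a world point X has camera coordinates R X + t; the wrist camera has in their place "mount" (4x4, takes a point from camera to tool coordinates, whose origin is the TCP and whose axes are the tool frame's). Camera axes: x right, y down, z forward; pixel columns grow to the right and rows downward; lengths in m; the calibration is good to about 2 mm. A picture is of the moment at which its call begins: read the wrist's pose just before it. camera_params takes no time and is no camera call.
- workorder.hand_in(): hands the job in, once; it reports no verdict.
Trained networks look in the newest picture that a camera, given by its name, has taken for a name from the list of things; names that differ only in an ending like _2 or _b are one class to them, and where a whole thing is asked for, a point or a joint stands for the part that bears it (a point fixed in the world has none). Each returns a list of dicts, best first, with "score" (0 to 1); they miss things now and then, are a little off and sometimes report something else, mostly with a low value. They report only what shows in the picture. A call takes as long as a camera call.
- spotter.search_frame(camera, thing): "pixel" ([column, row] in pixels, amid what is visible of it).
The state is a dict: "time_s": time; "q": joint angles; "dq": joint speeds; "joint_efforts": joint torques, N m; "eef_pos": TCP position; "eef_rot": TCP orientation; "wrist_force": force on the tool from outside, world axes, zero at the start; "torque": the same for the moment, N m; "opening": opening from 0.0 (shut) to 1.0 (fully open).
Only numpy, scipy, OpenCV 4.12 (cv2) and the standard library are available. Lean on these libraries where they do the work, as an engineer would, in place of code of your own. Each camera call takes 0.05 s, during which the arm holds its last target.

## Task

The steel socket for the terrace lamp pole is held by only one fitted bolt, and its flange has shifted and swung round on it, so its holes no longer line up with those of the anchor block underneath. Take the red-handled taper pin from the wooden stand, feel its tip through the flange hole diagonally opposite the fitted bolt into the hole below, and press it fully home with steady pressure, never ramming it, so that the pin and not the gripper pulls the flange into line; leave it standing there. Then drop the brass bolt fully home in one of the two remaining open holes, let go of everything, and leave the things on the counter where they are.

Things in the scene. Friction and masses are not known exactly. Their poses are not given: they have to be found in the camera images.
- socket: lamp-pole socket, fixed to the counter: black pad 160 x 160 x 12 mm, dark steel anchor block 130 x 130 x 26 mm (up to 5 mm and 0.05 rad askew on the pad, so this pose does not give its holes), bright flange 118 x 118 x 8 mm with a tube in its middle (49 mm across, 36 mm tall). Flange top 46 mm above the counter. Origin: centre of the pad's underside, x, y along its sides, z up
- fitted_bolt (a point): the fitted bolt's axis at the flange's top (head 15 mm tall), in a slot of the flange that points at pin_hole. The flange can turn about this bolt and slide along the slot, both stiffly: about 3 N at pin_hole. Flange and block have the same holes, 13.5 mm across, at the corners of an 88 mm square, straight through both; the pad closes them 34 mm below the flange's top
- pin_hole (a point): centre of the flange's hole for the pin, at its top surface, about 124 mm from the fitted bolt, diagonally opposite; z up. The block's matching hole, 8 mm farther down, lies up to 9 mm off to any side of this point (up to 6.5 mm around the fitted bolt, up to 5.5 mm towards or away from it). Where is not measured: feel for it, or look through the hole
- bolt_hole_a (a point): centre of an open flange hole, at the flange's top surface, 88 mm from pin_hole, on its right as seen from the fitted bolt
- bolt_hole_b (a point): centre of the other open flange hole, at the flange's top surface, 88 mm from pin_hole, on its left as seen from the fitted bolt
- pin: taper pin, 125 g, upright in one of the stand's bores. Origin: on its axis, mid-handle; z up along it. Red handle 18 mm across, 21 mm either way, 3 mm button on top; collar 24 mm across, 5 mm thick, underside 26 mm below the origin (meets the flange when home); below it shank 12.5 mm across for 10 mm, then taper for 19 mm to 7 mm across, rounded tip 56 mm below the origin. The taper multiplies a push: 15 to 20 N drives it
- bolt: brass bolt, 60 g, standing in the stand's other bore. Origin: on its axis, 9.5 mm above the underside of its washer. Round head 19 mm across and 14 mm tall on a washer 24 mm across and 2.5 mm thick (head top 7 mm above the origin); shank 11 mm across, 30 mm long below the washer, its last 6 mm tapering to 5 mm
- stand: hardwood stand, fixed, 56 x 150 x 44 mm, with two bores 16 mm across, 84 mm apart along its y; origin at the centre of its underside. The pin's collar and the bolt's washer rest on its top; which is in which bore varies
- pepper_mill: pepper mill, bystander: clear plastic body with black core and dark steel cap, 53 mm across, 108 mm tall; origin at the centre of its underside
- salt_mill: salt mill, bystander: the same with a white core; origin at the centre of its underside
- shot_glass: small clear glass, bystander, 48 mm across, 65 mm tall; origin at the centre of its underside
- steel_bowl: stainless bowl, bystander, 130 mm across, 55 mm tall; origin at the centre of its underside
- clay_bowl: terracotta bowl, bystander, 120 mm across, 60 mm tall; origin at the centre of its underside
- spanner: steel spanner lying on the counter, bystander, 170 mm long; origin at the middle, on its underside
- bottle: green bottle with a yellow label, bystander, 80 mm across, 240 mm tall; origin at the centre of its underside

How it is judged:
By the outcome, as a careful person would: the job done as asked, in the order asked, and still so for the second after the job is handed in, with the robot touching nothing.
It also fails if it takes over 72 s, if anything falls off the work surface, if the arm or the gripper's body presses on something with over 40 N, if the wrist force passes 120 N, or if a joint passes its speed limit or range.

## Working session

There is one attempt and no reset: what is moved stays moved. The work goes in short steps, Python scripts to look and compute and a tool call to move; the robot and the scene stay as the last step left them, time stands still between calls to the robot, and variables do not carry over. Pictures are saved under pics/ and viewed, and the job is handed in when it is done.

Besides the shell and the picture viewer there is one more tool, called after "Request:" in YAML: its name, and indented under it one key for each argument. servo_tool: Moves the arm, as the interface text tells. Its arguments: {"type":"object","properties":{"targets":{"type":"array","items":{"type":"number"}},"fingers":{"type":"number"}},"required":["targets"]}

```bash
mkdir -p pics; ls
cat > h.py <<'E'
import numpy as np, cv2
from scipy.spatial.transform import Rotation as Rn
from bench import telemetry, cams, workorder, spotter, ctrl
def st():
    o=telemetry.get_obs(); return o
def Rq(q): return Rn.from_quat([q[1],q[2],q[3],q[0]]).as_matrix()
def params(name,o=None):
    p=cams.camera_params(name); K=np.array(p['intrinsics']);D=np.array(p['D'])
    if name=='wrist':
        M=np.array(p['mount']); T=np.eye(4);T[:3,:3]=Rq(o['eef_rot']);T[:3,3]=o['eef_pos']
        W=T@M; R=W[:3,:3].T; t=-R@W[:3,3]
    else: R=np.array(p['R']);t=np.array(p['t'])
    return K,D,R,t
def ray(P,px):
    K,D,R,t=P
    u=cv2.undistortPoints(np.array([[px]],float),K,D)[0,0]
    return -R.T@t, R.T@np.array([u[0],u[1],1.0])
def atz(P,px,z):
    c,d=ray(P,px); return c+d*(z-c[2])/d[2]
def atdepth(P,px,dep):
    c,d=ray(P,px); return c+d*dep
def proj(P,X):
    K,D,R,t=P
    return cv2.projectPoints(np.array(X,float).reshape(-1,3),cv2.Rodrigues(R)[0],t,K,D)[0].reshape(-1,2)
E
python3 - <<'E'
from h import *
o=st()
for k,v in o.items(): print(k,np.round(v,4))
print(ctrl.nose_length)
for n in ['scene','side','wrist']:
    im,d=cams.camera(n); cv2.imwrite(f'pics/{n}0.png',im); np.save(f'{n}0.npy',d)
    P=params(n,o); print(n,P[0].round(1).tolist(),P[1],(-P[2].T@P[3]).round(3),P[2].round(2).tolist())
E
```

```text
pics
time_s 0.0
q [-0.2063  0.1816  1.608  -0.      1.3538 -0.2063]
dq [-0.0002  0.0007  0.      0.0003 -0.0009  0.0009]
joint_efforts [ 3.00000e-04 -4.44869e+01 -3.51341e+01 -3.00000e-04  9.10000e-03
  0.00000e+00]
eef_pos [5.744e-01 1.000e-04 2.257e-01]
eef_rot [ 0.4995  0.4996  0.5005 -0.5004]
wrist_force [ 0.8503 -0.511  -0.7888]
torque [0.0439 0.0345 0.032 ]
opening 1.0023
0.025
scene [[384.9, 0.0, 273.8], [0.0, 384.9, 207.0], [0.0, 0.0, 1.0]] [0.03559936 0.         0.         0.         0.        ] [1.252 0.421 1.004] [[-0.56, 0.83, 0.0], [0.62, 0.42, -0.66], [-0.55, -0.37, -0.75]]
side [[514.1, 0.0, 279.3], [0.0, 514.1, 205.9], [0.0, 0.0, 1.0]] [-0.1966029  0.         0.         0.         0.       ] [ 0.034 -0.851  1.105] [[0.85, -0.53, 0.01], [-0.39, -0.63, -0.68], [0.37, 0.57, -0.73]]
wrist [[343.1, 0.0, 275.1], [0.0, 343.1, 209.1], [0.0, 0.0, 1.0]] [-0.0068025  0.         0.         0.         0.       ] [0.574 0.079 0.373] [[1.0, -0.0, -0.0], [0.0, -0.95, 0.3], [-0.0, -0.3, -0.95]]
```

View pics/scene0.png

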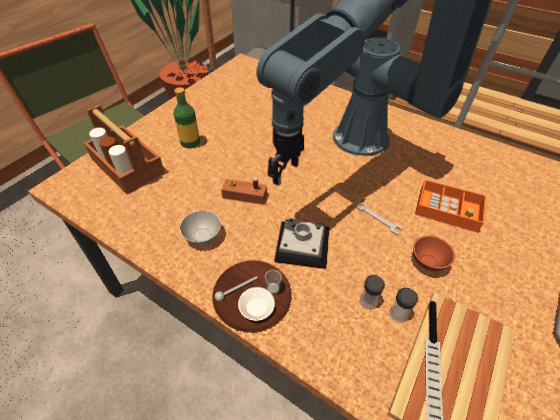

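View pics/side0.png

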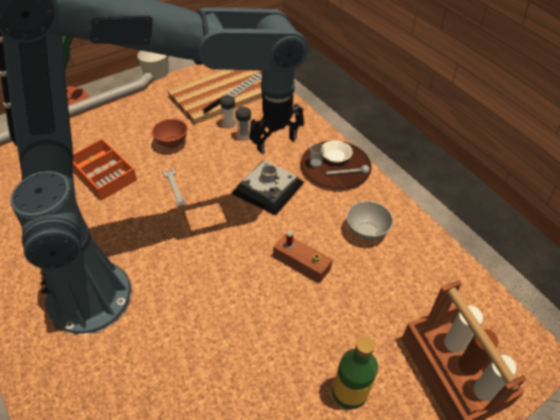

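View pics/wrist0.png

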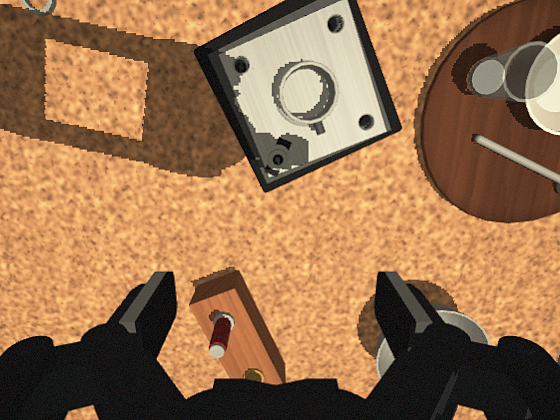

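The wrist view shows the pin's red handle at (218,335), the bolt at (255,378) and the fitted bolt at (278,158). Diagonally opposite is pin_hole at (335,22), with hole a at (366,122) and hole b at (240,65). Next I'll measure these.

Run:
```python
from h import *
o=st(); 
R=Rq(o['eef_rot']); print('R',R.round(3).tolist())
im,d=cams.camera('wrist'); P=params('wrist',o)
print('mount',np.array(cams.camera_params('wrist')['mount']).round(3).tolist())
for th in ['pin','bolt','pin_hole','bolt_hole_a','bolt_hole_b','fitted_bolt','socket','stand']:
    r=spotter.search_frame('wrist',th)
    for x in r[:3]:
        px=x['pixel'];dd=d[int(px[1]),int(px[0])]
        print(th,round(x['score'],2),np.round(px,1),round(float(dd),3),atdepth(P,px,dd).round(4) if dd>0 else '', atz(P,px,0.046).round(4))
cv2.imwrite('pics/crop1.png',cv2.resize(im[0:200,180:420],None,fx=3,fy=3,interpolation=cv2.INTER_CUBIC))
cv2.imwrite('pics/crop2.png',cv2.resize(im[260:400,160:360],None,fx=4,fy=4,interpolation=cv2.INTER_CUBIC))
```

```text
R [[-0.001, 1.0, -0.0], [0.0, -0.0, -1.0], [-1.0, -0.001, -0.0]]
mount [[0.0, -0.302, 0.953, -0.148], [1.0, -0.0, -0.0, -0.001], [0.001, 0.953, 0.302, -0.079], [0.0, 0.0, 0.0, 1.0]]
pin 0.97 [216.1 334.8] 0.349 [ 0.5132 -0.1486  0.0797] [ 0.5063 -0.1747  0.046 ]
bolt 0.62 [253.5 374.4] 0.399 [ 0.5481 -0.2252  0.0515] [ 0.5476 -0.2304  0.046 ]
bolt 0.41 [516.6  73. ] 0.323 [0.8015 0.1038 0.0269] [0.789  0.1024 0.046 ]
pin_hole 0.58 [307.4  86.6] 0.308 [0.6024 0.0907 0.0472] [0.6025 0.0907 0.046 ]
bolt_hole_a 0.77 [307.7  90.8] 0.309 [0.6028 0.0871 0.047 ] [0.6028 0.0871 0.046 ]
bolt_hole_b 0.77 [307.7  90.8] 0.309 [0.6028 0.0871 0.047 ] [0.6028 0.0871 0.046 ]
fitted_bolt 0.83 [304.7  90.1] 0.308 [0.6    0.0877 0.0476] [0.6001 0.0877 0.046 ]
socket 0.79 [299.6  89.9] 0.309 [0.5955 0.0879 0.0464] [0.5955 0.0879 0.046 ]
```

View pics/crop1.png

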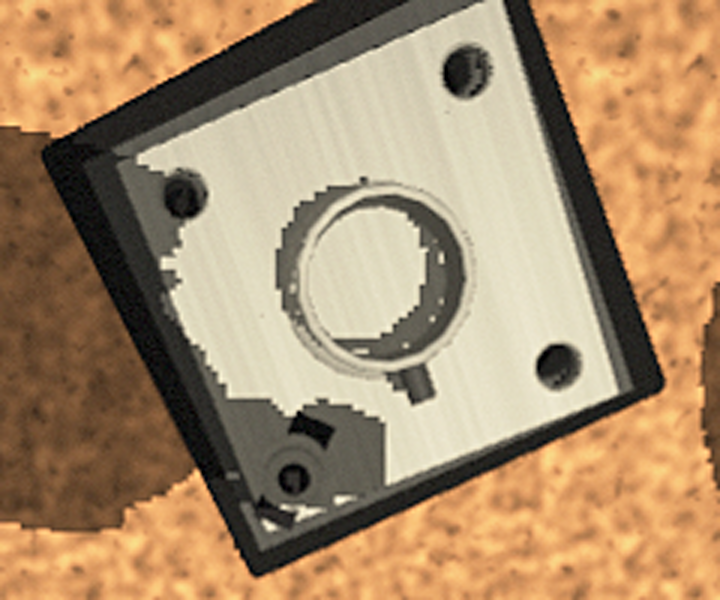

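View pics/crop2.png

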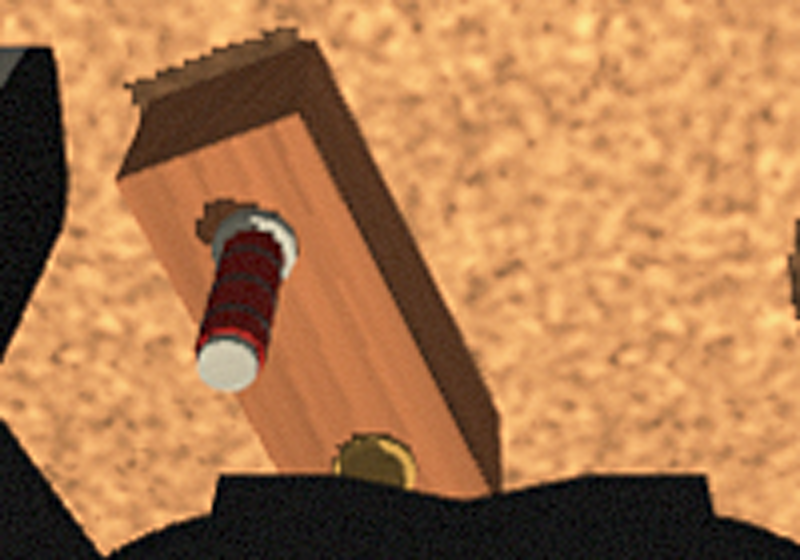

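Run:
```python
from h import *
o=st(); P=params('wrist',o)
pt=atz(P,(217,351.2),.094); pc=atz(P,(223.7,321),.049); b=atz(P,(254,375.5),.0605)
print('pin top',pt,'collar',pc,'bolt',b,np.linalg.norm((b-pt)[:2]),np.linalg.norm((b-pc)[:2]))
ph=atz(P,(335.7,23.3),.046);a=atz(P,(366,122),.046);bb=atz(P,(241.3,64.7),.046);f=atz(P,(278,159.3),.061)
print(ph,a,bb,f); n=lambda x,y:np.linalg.norm((x-y)[:2])
print(n(ph,a),n(ph,bb),n(ph,f),n(a,bb), n(a,f),n(bb,f))
# scene/side crosscheck
for nme in ['scene','side']:
    Q=params(nme)
    print(nme,proj(Q,[pt,b,ph,a,bb,f]).round(1).tolist())
    im=cv2.imread(f'pics/{nme}0.png')
    c=proj(Q,[pt])[0]; c2=proj(Q,[ph])[0]
    m=[]
    for cc in (c,c2):
        x,y=int(cc[0])-40,int(cc[1])-40
        s=cv2.resize(im[max(0,y):y+80,max(0,x):x+80],None,fx=5,fy=5,interpolation=cv2.INTER_CUBIC)
        for X in (pt,b,ph,a,bb,f):
            q=(proj(Q,[X])[0]-[x,y])*5; cv2.circle(s,tuple(int(v) for v in q),3,(255,0,255),1)
        m.append(s)
    cv2.imwrite(f'pics/cc_{nme}.png',np.hstack(m))
```

```text
pin top [ 0.51655075 -0.1575411   0.094     ] collar [ 0.51687909 -0.15484526  0.049     ] bolt [ 0.54995893 -0.21916596  0.0605    ] 0.07009800321627564 0.07232861005507503
[0.6261638  0.14187623 0.046     ] [0.65862908 0.05948542 0.046     ] [0.54413247 0.10891212 0.046     ] [0.57672591 0.02716057 0.061     ]
0.08855641504314746 0.08840685330929167 0.12491512465894353 0.12470954981904743 0.08805126556054096 0.08800937178635848
scene [[254.7, 178.5], [234.9, 184.0], [313.8, 250.1], [285.1, 244.7], [317.9, 227.7], [290.8, 219.9]]
side [[288.9, 231.7], [312.5, 250.5], [265.0, 162.9], [288.8, 175.0], [247.0, 179.3], [271.0, 188.3]]
```

View pics/cc_scene.png

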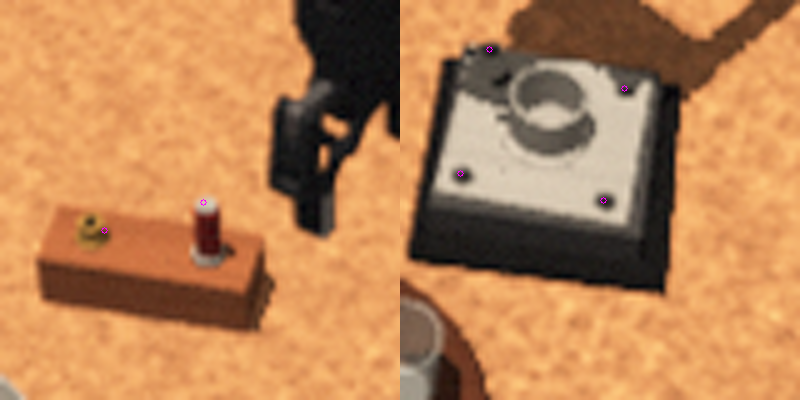

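View pics/cc_side.png

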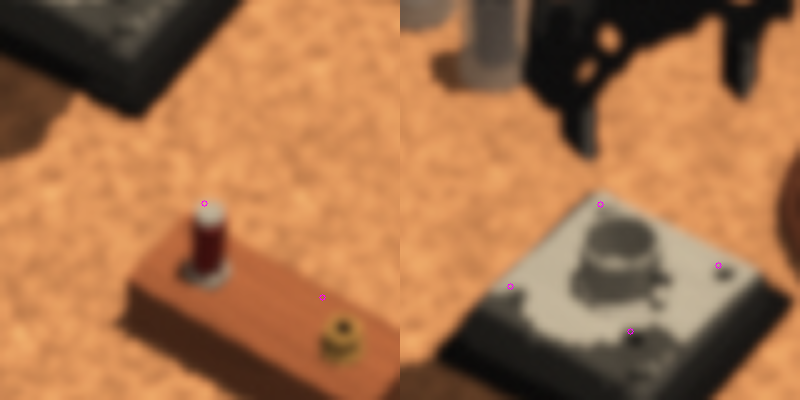

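Request:
servo_tool:
  targets: [20, 0, 0, 0.1, 20, 0, 0, 0.1, 20, 0, 0, 0.1, 20, 0, 0, 0.107, 15, 0, 0, 0]
  fingers: 45

```text
time_s: 1.1
eef_pos: [0.5745, 0.0001, 0.1302]
eef_rot: [-0.388, -0.591, -0.389, 0.591]
wrist_force: [-0.1, -0.1, -0.1]
opening: 0.526
```

```bash
cat >> h.py <<'E'
def go(xyz,o=None):
    o=o or st(); R=Rq(o['eef_rot']); d=R.T@(np.array(xyz)-np.array(o['eef_pos']))*1000
    print('tool delta mm',d.round(1)); return d
def yaw(o):
    y=Rq(o['eef_rot'])[:,1]; return np.arctan2(-y[1],y[0])
E
python3 - <<'E'
from h import *
o=st(); print(o['eef_pos'],yaw(o),o['opening'],o['time_s']); print(Rq(o['eef_rot']).round(3))
go((.595,.0695,.125))
E
```

```text
[5.74508237e-01 9.78424732e-05 1.30237020e-01] 0.4079987025824801 0.5255021022731893 1.1
[[-0.001  0.918 -0.397]
 [ 0.    -0.397 -0.918]
 [-1.    -0.001  0.   ]]
tool delta mm [  5.2  -8.7 -71.8]
```

Request:
servo_tool:
  targets: [1, -2, -18, 0, 1, -2, -18, 0, 1, -2, -18, 0, 1, -3, -18, 0, 0, 0, 0, 0]

```text
time_s: 1.6
eef_pos: [0.5956, 0.0715, 0.1275]
eef_rot: [0.39, 0.59, 0.39, -0.59]
wrist_force: [0.1, -0.1, 0.2]
opening: 0.525
```

Run:
```python
from h import *
o=st(); print(o['eef_pos'],o['dq'])
im,d=cams.camera('wrist'); P=params('wrist',o); cv2.imwrite('pics/w1.png',im); np.save('w1.npy',d)
np.savez('w1o.npz',p=o['eef_pos'],q=o['eef_rot'])
q=proj(P,[(0.6262,.1419,.046)])[0]; print(q, -P[2].T@P[3])
x,y=int(q[0])-25,int(q[1])-25
s=im[max(y,0):y+50,x:x+50]; s=np.clip(s.astype(float)*1.0,0,255)
g=np.clip(s*3,0,255)
cv2.imwrite('pics/w1c.png',np.hstack([cv2.resize(v.astype(np.uint8),None,fx=8,fy=8,interpolation=cv2.INTER_NEAREST) for v in (s,g)]))
print(x,y)
np.set_printoptions(linewidth=250)
print((d[y+8:y+42:1,x+8:x+42:1]*1000).astype(int))
```

```text
[0.59559023 0.07152165 0.12752873] [-0.03214687 -0.01080859  0.01575171 -0.02069728  0.00191304 -0.01968852]
[278.24155133 102.84983698] [0.62486606 0.14390503 0.27536713]
253 77
[[215 214 216 ... 222 222 222]
 [215 214 215 ... 214 222 222]
 [215 215 215 ... 216 215 222]
 ...
 [221 220 219 ... 221 220 221]
 [221 221 222 ... 221 222 221]
 [221 222 220 ... 221 220 221]]
```

View pics/w1c.png

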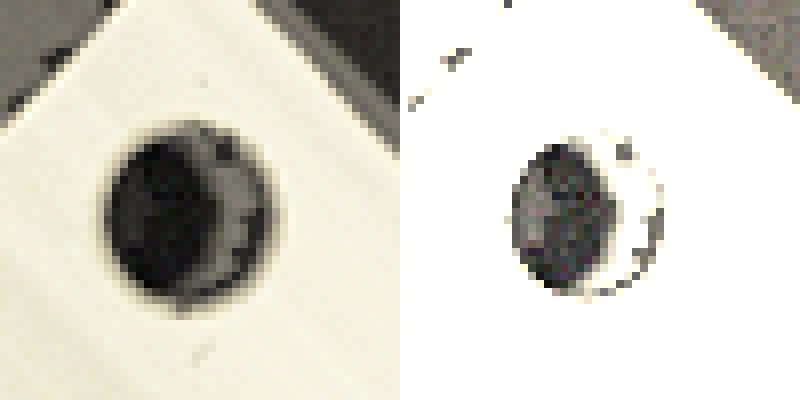

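View pics/w1.png

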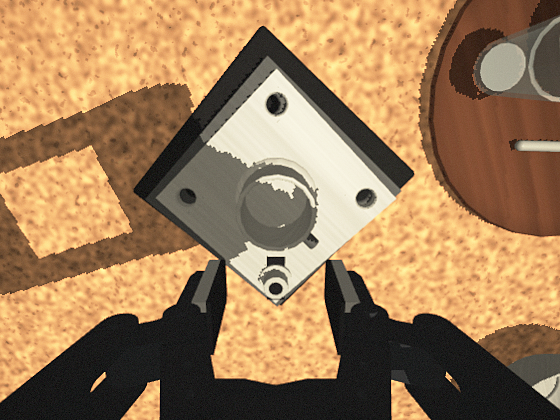

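```bash
cat > fit.py <<'E'
from h import *
from scipy.optimize import minimize
def fit(im,P,guess,ss=4,half=14,thr=55,boff=(0,0)):
    q=proj(P,[(*guess,.046)])[0]; x0,y0=int(q[0])-half,int(q[1])-half; n=2*half+1
    g=cv2.cvtColor(im,cv2.COLOR_BGR2GRAY).astype(float)[y0:y0+n,x0:x0+n]
    K,D,R,t=P
    us=(np.arange(n*ss)+.5)/ss-.5
    U,V=np.meshgrid(us+x0,us+y0)
    u=cv2.undistortPoints(np.stack([U.ravel(),V.ravel()],1)[:,None].astype(float),K,D)[:,0]
    d=(R.T@np.c_[u,np.ones(len(u))].T).T; c=-R.T@t
    at=lambda z:(c+d*((z-c[2])/d[:,2])[:,None])[:,:2]
    A,B,C=at(.046),at(.038),at(.0381)
    sg=lambda p,ctr:1/(1+np.exp((np.hypot(*(p-ctr).T)-.00675)/.00025))
    dn=lambda m:m.reshape(n,ss,n,ss).mean((1,3))
    g1=cv2.GaussianBlur(g,(0,0),.6)
    def model(p):
        f=p[:2];b=p[2:4]
        o=sg(A,f); ins=o*sg(B,b); ins2=o*sg(C,f)   # ins: through to block hole; ins2: sees below flange
        return o,ins
    plate=np.percentile(g,80)
    def cost(p):
        o,ins=model(p); 
        m=dn((1-o)*plate+(o-ins)*p[4]+ins*p[5])
        return ((cv2.GaussianBlur(m,(0,0),.6)-g1)**2).mean()
    best=None
    for dx in (-.004,0,.004):
        for dy in (-.004,0,.004):
            p0=np.array([*guess,guess[0]+dx,guess[1]+dy,70,25.]); 
            s=np.vstack([p0]+[p0+e for e in np.diag([.001,.001,.0015,.0015,15,10])])
            r=minimize(cost,p0,method='Nelder-Mead',options=dict(initial_simplex=s,maxiter=500,xatol=1e-5,fatol=1e-3))
            if best is None or r.fun<best.fun: best=r
    p=best.x; o,ins=model(p)
    m=dn((1-o)*plate+(o-ins)*p[4]+ins*p[5])
    return p,best.fun,g,m
E
python3 - <<'E'
from fit import *
o=np.load('w1o.npz'); o=dict(eef_pos=o['p'],eef_rot=o['q']); P=params('wrist',o)
im=cv2.imread('pics/w1.png')
out=[]
for nm,gs in dict(pin=(.6262,.1419),a=(.6586,.0595),b=(.5441,.1089)).items():
    p,f,g,m=fit(im,P,gs); out.append(np.hstack([cv2.resize(v.astype(np.uint8),None,fx=8,fy=8,interpolation=cv2.INTER_NEAREST) for v in (g,m)]))
    print(nm,p.round(4),'off mm',((p[2:4]-p[:2])*1000).round(2),f)
cv2.imwrite('pics/fit1.png',cv2.resize(np.vstack(out),None,fx=.8,fy=.8))
E
```

```text
pin [ 0.6248  0.1418  0.6202  0.1438 80.1927 21.5778] off mm [-4.6   1.91] 166.28430445378004
a [6.57400e-01 6.02000e-02 6.56500e-01 6.37000e-02 7.95183e+01 3.48281e+01] off mm [-0.89  3.42] 108.17957720141005
b [ 0.543   0.1094  0.5429  0.1094 91.6173 35.7882] off mm [-0.16  0.01] 21.369551299795965
```

View pics/fit1.png

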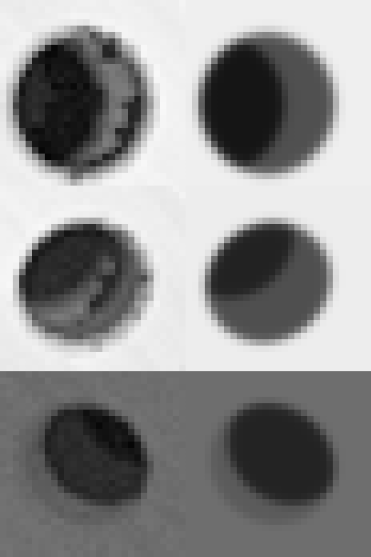

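The pin-hole fit puts the block hole about 5 mm off to image-left of the flange hole. That gives a lens wide enough for the 7 mm tip, centred near (0.6225, 0.1428). Hole a shows an offset that fits the same swing about the fitted bolt. Next, the pin.

Request:
servo_tool:
  targets: [-20, 0, 5, 0, -15, 3, 25, 0, 0, 3, 30, 0, 0, 3, 30, 0, 0, 3, 30, 0]

```text
time_s: 2.15
eef_pos: [0.5582, -0.0472, 0.1629]
eef_rot: [0.389, 0.59, 0.389, -0.59]
wrist_force: [-0.1, -1.8, -0.8]
opening: 0.53
```

Request:
servo_tool:
  targets: [0, 3, 30, 0, 0, 3, 30, 0, 0, 0, 30, 0, 0, 0, 20, 0, 0, 0, 0, 0]

```text
time_s: 2.65
eef_pos: [0.5196, -0.1517, 0.1628]
eef_rot: [-0.388, -0.591, -0.388, 0.591]
wrist_force: [0.4, -1.3, -0.1]
opening: 0.531
```

Run:
```python
from h import *
o=st(); print(o['eef_pos'],o['time_s'])
im,d=cams.camera('wrist'); P=params('wrist',o); cv2.imwrite('pics/w2.png',im); np.save('w2.npy',d); np.savez('w2o.npz',p=o['eef_pos'],q=o['eef_rot'])
go((.5168,-.156,.16))
```

```text
[ 0.51962015 -0.15168669  0.16277892] 2.65
tool delta mm [ 2.8 -0.8  6.5]
```

View pics/w2.png

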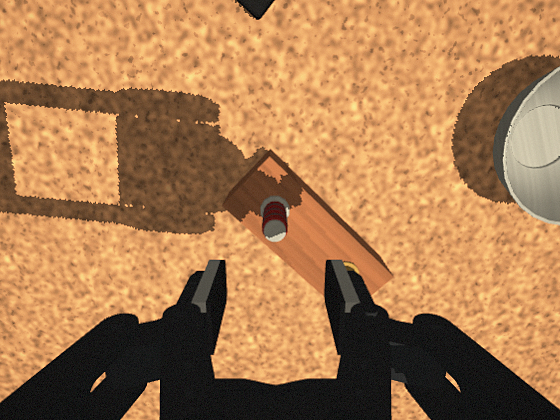

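Run:
```python
from h import *
o=np.load('w2o.npz'); o=dict(eef_pos=o['p'],eef_rot=o['q']); P=params('wrist',o)
im=cv2.imread('pics/w2.png'); d=np.load('w2.npy')
cv2.imwrite('pics/w2c.png',cv2.resize(im[185:300,215:375],None,fx=5,fy=5,interpolation=cv2.INTER_CUBIC))
print(atz(P,(273.5,231.5),.094),d[232,273],atdepth(P,(273.5,231.5),d[232,273]))
for z in (.094,.0885,.07,.049): print(z,proj(P,[(.5168,-.156,z)])[0])
```

```text
[ 0.51476736 -0.15659494  0.094     ] 0.23140739 [ 0.51485398 -0.156402    0.09454033]
0.094 [275.90794049 229.62534417]
0.0885 [275.88788439 226.75655344]
0.07 [275.82648149 217.97410863]
0.049 [275.76633386 209.37196426]
```

View pics/w2c.png

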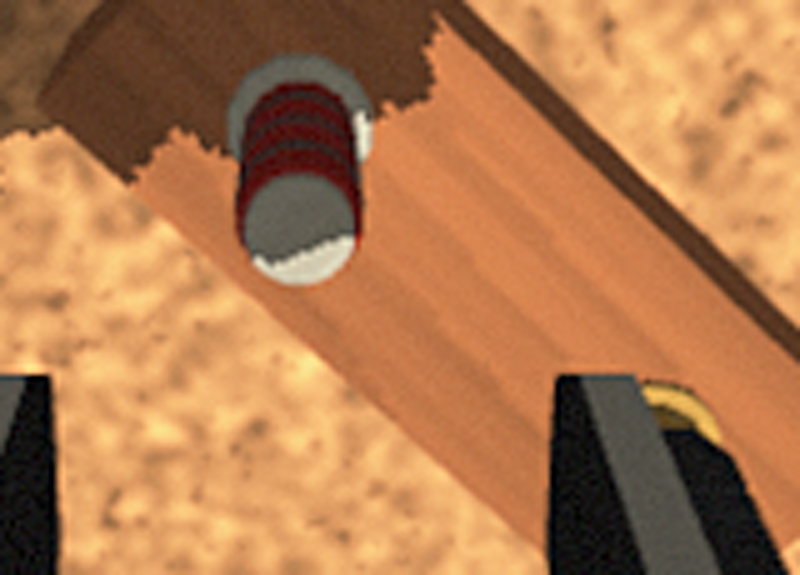

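Request:
servo_tool:
  targets: [0, -1, 6, 0, 20, 0, 0, 0, 22, 0, 0, 0, 22, 0, 0, 0, 20, 0, 0, 0]

```text
time_s: 3.2
eef_pos: [0.5174, -0.153, 0.0777]
eef_rot: [-0.389, -0.59, -0.389, 0.59]
wrist_force: [-0.4, 0.5, 0.7]
opening: 0.531
```

Run:
```python
from h import *
o=st(); print(o['eef_pos'],o['time_s'],o['wrist_force'])
im,d=cams.camera('wrist'); P=params('wrist',o); cv2.imwrite('pics/w3.png',im)
go((.5162,-.1564,.079))
```

```text
[ 0.51739281 -0.15298864  0.0776602 ] 3.2 [-0.37392392  0.5073698   0.66618459]
tool delta mm [-4.6  2.6  3.7]
```

View pics/w3.png

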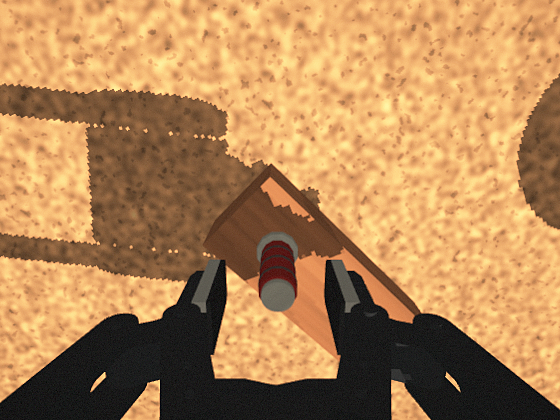

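Run:
```python
from h import *
o=st(); print(o['eef_pos'],o['time_s'],o['dq'])
P=params('wrist',o)
print(atz(P,(278,294),.094), proj(P,[(*o['eef_pos'][:2],z) for z in (.094,.07,.049)]))
go((.5162,-.1564,.077))
im=cv2.imread('pics/w3.png');cv2.imwrite('pics/w3c.png',cv2.resize(im[220:330,190:360],None,fx=4,fy=4,interpolation=cv2.INTER_CUBIC))
```

```text
[ 0.515264   -0.15192475  0.07438088] 3.25 [ 0.00251863 -0.02362373  0.00567656  0.00049657  0.09133896  0.00323386]
[ 0.51504385 -0.15221216  0.094     ] [[278.21110079 293.27552657]
 [278.05999702 267.15041977]
 [277.95768402 249.48095717]]
tool delta mm [-2.6  2.6  3.7]
```

View pics/w3c.png

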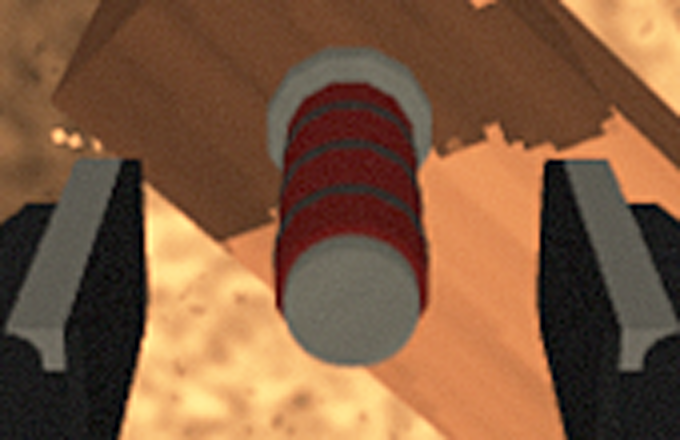

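Request:
servo_tool:
  targets: [-2, 0.5, 0, 0, 0, 0, 0, 0, 0, 0, 0, 0, 0, 0, 0, 0, 0, 0, 0, 0]

```text
time_s: 3.75
eef_pos: [0.5183, -0.1542, 0.0814]
eef_rot: [0.389, 0.591, 0.388, -0.591]
wrist_force: [-0.4, 0.1, 0.3]
opening: 0.526
```

Request:
servo_tool:
  targets: [0, 0, 0, 0, 0, 0, 0, 0, 0, 0, 0, 0, 0, 0, 0, 0, 0, 0, 0, 0]
  fingers: 10

```text
time_s: 4.25
eef_pos: [0.5181, -0.1541, 0.0809]
eef_rot: [0.389, 0.591, 0.388, -0.591]
wrist_force: [-0.1, -0.1, 4.0]
opening: 0.162
```

Request:
servo_tool:
  targets: [0, 0, 0, 0, 0, 0, 0, 0, 0, 0, 0, 0, 0, 0, 0, 0, 0, 0, 0, 0]

```text
time_s: 4.75
eef_pos: [0.5181, -0.1541, 0.0809]
eef_rot: [0.389, 0.591, 0.388, -0.591]
wrist_force: [-0.8, 0.6, 5.3]
opening: 0.159
```

Run:
```python
from h import *
o=st(); print(o['eef_pos'],o['time_s'],o['wrist_force'],o['opening'],o['torque'])
im,d=cams.camera('wrist'); P=params('wrist',o); cv2.imwrite('pics/w4.png',cv2.resize(im[200:340,180:370],None,fx=4,fy=4,interpolation=cv2.INTER_CUBIC))
o=st(); print(o['eef_pos'])
```

```text
[ 0.51812571 -0.15408506  0.08087436] 4.75 [-0.79220755  0.62310392  5.27832547] 0.15936223213295628 [ 0.03919038  0.14549361 -0.01594382]
[ 0.51809897 -0.15407694  0.08085971]
```

View pics/w4.png

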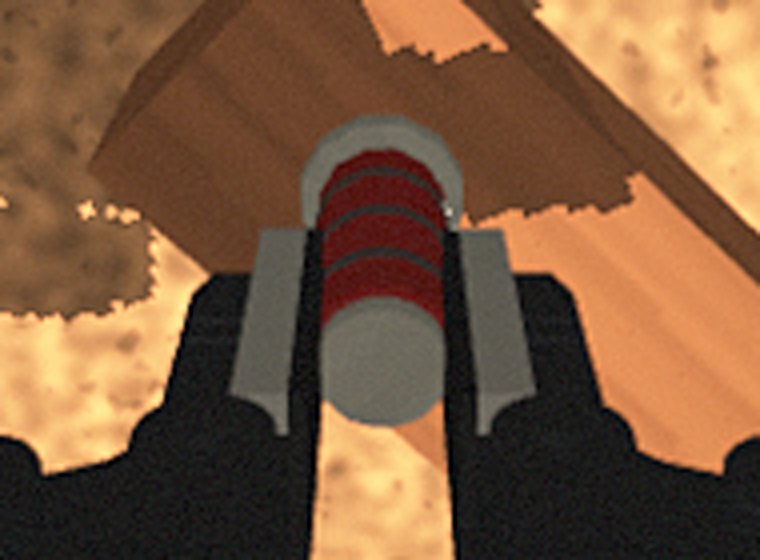

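Run:
```python
from h import *
o=st(); P=params('wrist',o); R=Rq(o['eef_rot']); p=np.array(o['eef_pos'])
for px,z in (((275.5,290.5),.094),((275.5,247),.049)):
    X=atz(P,px,z); print(X, R.T@(X-p)*1000)
print(R[:,0])
```

```text
[ 0.5159386  -0.15591047  0.094     ] [-13.14069893  -1.25172028   2.5400029 ]
[ 0.51644839 -0.15489962  0.049     ] [31.85923778 -1.20555182  1.4062984 ]
[ 4.13893627e-04 -2.65953672e-04 -9.99999879e-01]
```

Request:
servo_tool:
  targets: [-10, 0, 0, 0, -20, 0, 0, 0, -25, 0, 0, 0, -25, 0, 0, 0, -15, 0, 0, 0]

```text
time_s: 5.3
eef_pos: [0.5183, -0.1541, 0.1776]
eef_rot: [0.389, 0.591, 0.388, -0.59]
wrist_force: [0.6, -0.5, -1.2]
opening: 0.159
```

Request:
servo_tool:
  targets: [0, -1, -20, 0, 0, -2, -30, 0, 0, -2, -30, 0, 0, -2, -30, 0, 0, -2, -30, 0]

```text
time_s: 5.8
eef_pos: [0.5649, -0.0206, 0.1754]
eef_rot: [-0.388, -0.591, -0.389, 0.591]
wrist_force: [0.5, -0.7, -1.2]
opening: 0.157
```

Request:
servo_tool:
  targets: [0, -2, -30, 0, 0, -2, -30, 0, 0, -2, -30, 0, 0, -2, -30, 0, 0, -2, -25, 0]

```text
time_s: 6.3
eef_pos: [0.613, 0.1169, 0.1752]
eef_rot: [-0.388, -0.59, -0.389, 0.591]
wrist_force: [0.2, -0.3, -0.8]
opening: 0.159
```

Request:
servo_tool:
  targets: [0, -2, -20, 0, 0, 0, -10, 0, 0, 0, 0, 0, 0, 0, 0, 0, 0, 0, 0, 0]

```text
time_s: 6.8
eef_pos: [0.6231, 0.1425, 0.1755]
eef_rot: [-0.388, -0.591, -0.388, 0.591]
wrist_force: [-0.3, -0.1, -0.8]
opening: 0.163
```

Run:
```python
from h import *
o=st(); print(o['eef_pos'],o['time_s'],o['wrist_force'],o['opening'],o['torque'])
im,d=cams.camera('wrist'); cv2.imwrite('pics/w5.png',im)
go((.6244,.1442,.15),o)
```

```text
[0.62306715 0.14254055 0.1754854 ] 6.8 [-0.32551197 -0.08895433 -0.81993434] 0.16327976223558924 [ 0.00729334 -0.00466856  0.02407634]
tool delta mm [25.5  0.6 -2.1]
```

View pics/w5.png

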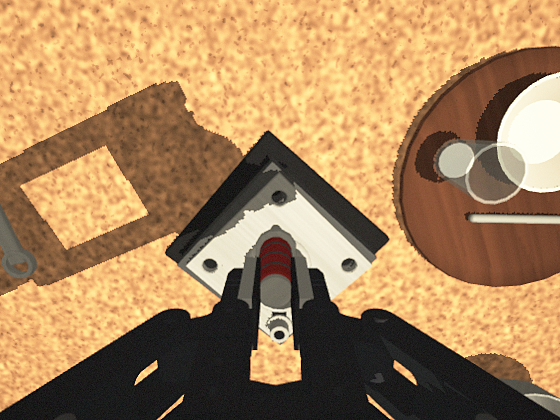

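Request:
servo_tool:
  targets: [15, 0.5, -1, 0, 18, 0, -1, 0, 15, 0, 0, 0, 5, 0, 0, 0, 0, 0, 0, 0]

```text
time_s: 7.35
eef_pos: [0.6236, 0.145, 0.1209]
eef_rot: [-0.388, -0.59, -0.389, 0.592]
wrist_force: [-0.1, -0.3, -1.5]
opening: 0.163
```

Request:
servo_tool:
  targets: [0, 0, 0, 0, 0, 0, 0, 0, 0, 0, 0, 0, 0, 0, 0, 0, 0, 0, 0, 0]

```text
time_s: 7.85
eef_pos: [0.6248, 0.1453, 0.123]
eef_rot: [0.389, 0.591, 0.389, -0.591]
wrist_force: [-0.7, 0.0, -2.6]
opening: 0.159
```

Run:
```python
from h import *
o=st(); print(o['eef_pos'],o['time_s'],o['wrist_force'],o['opening'],o['torque'])
im,d=cams.camera('wrist'); P=params('wrist',o); 
go((.6244,.1442,.119),o)
# overlay predicted hole circles
im2=cv2.resize(im[170:320,190:370],None,fx=4,fy=4,interpolation=cv2.INTER_CUBIC)
a=np.linspace(0,6.283,40)
for c,z,col in (((.6248,.1418),.046,(255,0,255)),((.6202,.1438),.038,(255,255,0)),((.6225,.1428),.046,(0,255,0))):
    r=.00675 if col!=(0,255,0) else .0035
    q=proj(P,np.c_[c[0]+r*np.cos(a),c[1]+r*np.sin(a),np.full(40,z)])
    cv2.polylines(im2,[((q-[190,170]+.5)*4-.5).astype(np.int32)],True,col,1)
cv2.imwrite('pics/w6.png',im2)
```

```text
[0.62478352 0.14529637 0.12301167] 7.85 [-0.72868277  0.00873383 -2.55781897] 0.1588882471316022 [ 0.00663455 -0.07874442  0.00479309]
tool delta mm [4.  0.1 1.2]
```

View pics/w6.png

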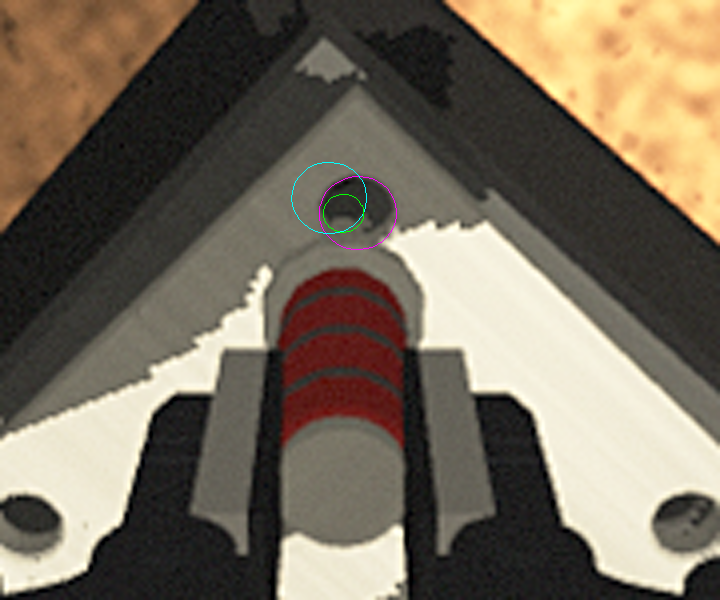

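Request:
servo_tool:
  targets: [2, 0, 1, 0, 3, 0, 0, 0, 3, 0, 0, 0, 2, 0, 0, 0, 0, 0, 0, 0]

```text
time_s: 8.4
eef_pos: [0.6238, 0.1443, 0.1119]
eef_rot: [-0.388, -0.59, -0.389, 0.591]
wrist_force: [0.3, 0.2, -0.9]
opening: 0.163
```

Request:
servo_tool:
  targets: [2, 0, 0, 0, 2, 0, 0, 0, 1, 0, 0, 0, 0, 0, 0, 0, 0, 0, 0, 0]

```text
time_s: 8.9
eef_pos: [0.6242, 0.1443, 0.1076]
eef_rot: [0.389, 0.591, 0.389, -0.591]
wrist_force: [0.1, -0.6, -1.5]
opening: 0.161
```

Request:
servo_tool:
  targets: [1, 0, 0, 0, 1, 0, 0, 0, 1, 0, 0, 0, 1, 0, 0, 0, 0, 0, 0, 0]

```text
time_s: 9.4
eef_pos: [0.6244, 0.1443, 0.1036]
eef_rot: [0.389, 0.591, 0.389, -0.591]
wrist_force: [0.8, 0.2, -1.3]
opening: 0.163
```

Request:
servo_tool:
  targets: [1, 0, 0, 0, 1, 0, 0, 0, 0, 0, 0, 0, 0, 0, 0, 0, 0, 0, 0, 0]

```text
time_s: 9.9
eef_pos: [0.6242, 0.1443, 0.1016]
eef_rot: [0.389, 0.591, 0.389, -0.591]
wrist_force: [1.8, -0.2, -1.8]
opening: 0.157
```

Request:
servo_tool:
  targets: [1, 0, 0, 0, 1, 0, 0, 0, 1, 0, 0, 0, 0, 0, 0, 0, 0, 0, 0, 0]

```text
time_s: 10.4
eef_pos: [0.6244, 0.1443, 0.0988]
eef_rot: [0.389, 0.591, 0.389, -0.591]
wrist_force: [2.0, 0.0, 0.3]
opening: 0.156
```

Request:
servo_tool:
  targets: [1, 0, 0, 0, 1, 0, 0, 0, 1, 0, 0, 0, 0, 0, 0, 0, 0, 0, 0, 0]

```text
time_s: 10.9
eef_pos: [0.6241, 0.1444, 0.0955]
eef_rot: [-0.389, -0.591, -0.389, 0.591]
wrist_force: [1.1, 0.1, 1.2]
opening: 0.16
```

Request:
servo_tool:
  targets: [1, -0.2, 0, 0, 1, -0.2, 0, 0, 1, -0.2, 0, 0, 0, 0, 0, 0, 0, 0, 0, 0]

```text
time_s: 11.4
eef_pos: [0.6235, 0.1445, 0.0923]
eef_rot: [-0.389, -0.591, -0.389, 0.591]
wrist_force: [2.3, -0.3, 0.2]
opening: 0.156
```

Request:
servo_tool:
  targets: [1, -0.2, 0, 0, 1, -0.2, 0, 0, 1, -0.2, 0, 0, 0, 0, 0, 0, 0, 0, 0, 0]

```text
time_s: 11.9
eef_pos: [0.623, 0.1448, 0.0894]
eef_rot: [-0.389, -0.591, -0.389, 0.591]
wrist_force: [3.0, -0.4, -0.6]
opening: 0.156
```

Request:
servo_tool:
  targets: [1, 0, 0, 0, 1, 0, 0, 0, 1, 0, 0, 0, 0, 0, 0, 0, 0, 0, 0, 0]

```text
time_s: 12.4
eef_pos: [0.6228, 0.1449, 0.0864]
eef_rot: [-0.389, -0.591, -0.389, 0.591]
wrist_force: [0.7, 0.3, 0.9]
opening: 0.163
```

Run:
```python
from h import *
o=st(); print(o['eef_pos'],o['time_s'],o['wrist_force'],o['opening'],o['torque'])
im,d=cams.camera('wrist')
im2=cv2.resize(im[170:320,190:370],None,fx=4,fy=4,interpolation=cv2.INTER_CUBIC)
cv2.imwrite('pics/w7.png',im2)
```

```text
[0.62280365 0.14488952 0.08637749] 12.4 [0.73622299 0.26761892 0.92542078] 0.1632195323089563 [ 0.01346685 -0.17491981 -0.03100413]
```

View pics/w7.png

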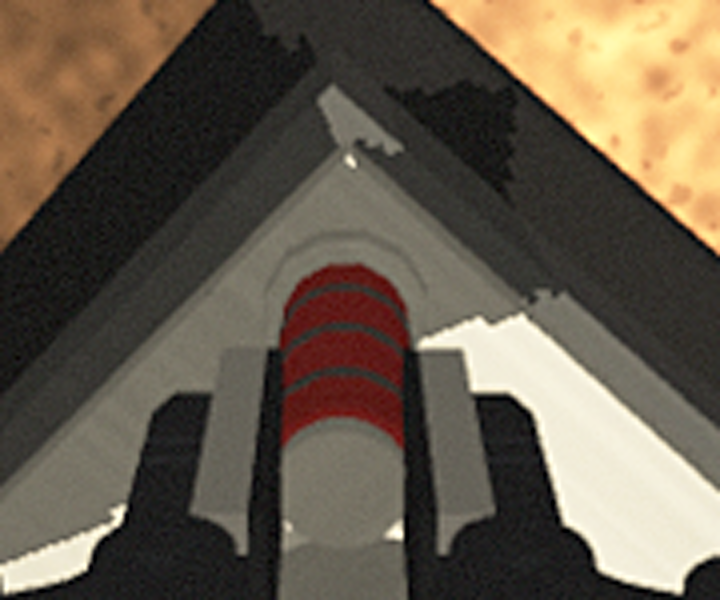

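Request:
servo_tool:
  targets: [1, 0, 0, 0, 1, 0, 0, 0, 0.5, 0, 0, 0, 0, 0, 0, 0, 0, 0, 0, 0]

```text
time_s: 12.95
eef_pos: [0.6228, 0.1448, 0.0838]
eef_rot: [-0.389, -0.591, -0.389, 0.591]
wrist_force: [0.3, -0.3, 1.2]
opening: 0.161
```

Request:
servo_tool:
  targets: [0.5, 0, 0, 0, 0.5, 0, 0, 0, 0, 0, 0, 0, 0, 0, 0, 0, 0, 0, 0, 0]

```text
time_s: 13.45
eef_pos: [0.623, 0.1449, 0.0831]
eef_rot: [-0.389, -0.591, -0.389, 0.591]
wrist_force: [0.3, 0.5, 0.6]
opening: 0.163
```

Request:
servo_tool:
  targets: [0.5, 0, 0, 0, 0.5, 0, 0, 0, 0, 0, 0, 0, 0, 0, 0, 0, 0, 0, 0, 0]

```text
time_s: 13.95
eef_pos: [0.6234, 0.145, 0.0827]
eef_rot: [0.389, 0.591, 0.389, -0.59]
wrist_force: [-1.4, 0.4, 4.9]
opening: 0.16
```

Request:
servo_tool:
  targets: [0.5, 0, 0, 0, 0.5, 0, 0, 0, 0, 0, 0, 0, 0, 0, 0, 0, 0, 0, 0, 0]

```text
time_s: 14.45
eef_pos: [0.6238, 0.1452, 0.0825]
eef_rot: [0.389, 0.591, 0.388, -0.59]
wrist_force: [-1.9, 1.3, 9.4]
opening: 0.158
```

Run:
```python
from h import *
o=st(); print(o['eef_pos'],o['time_s'],o['wrist_force'],o['opening'],o['torque'])
im,d=cams.camera('wrist')
im2=cv2.resize(im[170:320,190:370],None,fx=4,fy=4,interpolation=cv2.INTER_CUBIC)
cv2.imwrite('pics/w8.png',im2)
```

```text
[0.62375059 0.14515735 0.08253484] 14.45 [-1.89940921  1.3393283   9.42552399] 0.15815352368432098 [0.29909324 0.40448725 0.02763452]
```

View pics/w8.png

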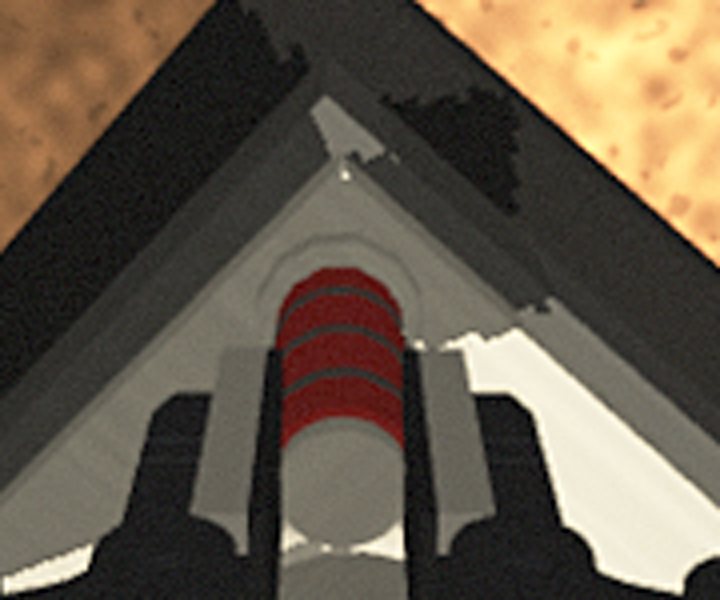

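Request:
servo_tool:
  targets: [0.5, 0, 0, 0, 0.5, 0, 0, 0, 0.5, 0, 0, 0, 0, 0, 0, 0, 0, 0, 0, 0]

```text
time_s: 15.0
eef_pos: [0.6242, 0.1453, 0.0823]
eef_rot: [0.389, 0.592, 0.388, -0.59]
wrist_force: [-3.3, 1.6, 14.5]
opening: 0.163
```

Request:
servo_tool:
  targets: [0.5, 0, 0, 0, 0.5, 0, 0, 0, 0, 0, 0, 0, 0, 0, 0, 0, 0, 0, 0, 0]

```text
time_s: 15.5
eef_pos: [0.6246, 0.1454, 0.0821]
eef_rot: [0.389, 0.592, 0.388, -0.589]
wrist_force: [-5.5, 1.9, 19.4]
opening: 0.165
```

Request:
servo_tool:
  targets: [-1, 0, 0, 0, -1, 0, 0, 0, -1, 0, 0, 0, 0, 0, 0, 0, 0, 0, 0, 0]

```text
time_s: 16.0
eef_pos: [0.6237, 0.145, 0.0826]
eef_rot: [0.389, 0.591, 0.388, -0.59]
wrist_force: [-0.7, 1.1, 7.2]
opening: 0.164
```

Request:
servo_tool:
  targets: [0, 0, 0, 0, 0, 0, 0, 0, 0, 0, 0, 0, 0, 0, 0, 0, 0, 0, 0, 0]
  fingers: 40

```text
time_s: 16.5
eef_pos: [0.6229, 0.1448, 0.0812]
eef_rot: [-0.389, -0.591, -0.389, 0.591]
wrist_force: [-0.1, -0.4, 0.1]
opening: 0.469
```

Request:
servo_tool:
  targets: [-5, 0, 0, 0, -15, 0, 0, 0, -25, 0, 0, 0, -15, 0, 0, 0, 0, 0, 0, 0]

```text
time_s: 17.0
eef_pos: [0.6255, 0.145, 0.1458]
eef_rot: [0.39, 0.593, 0.387, -0.589]
wrist_force: [0.0, 0.2, -0.6]
opening: 0.466
```

Request:
servo_tool:
  targets: [0, 0, 20, 0, 0, 0, 25, 0, 0, 0, 25, 0, 0, 0, 5, 0, 0, 0, 0, 0]

```text
time_s: 17.5
eef_pos: [0.5931, 0.0755, 0.1412]
eef_rot: [-0.388, -0.591, -0.388, 0.591]
wrist_force: [0.4, -0.9, -0.2]
opening: 0.468
```

Run:
```python
from h import *
o=st(); print(o['eef_pos'],o['time_s'],o['wrist_force'],o['opening'],o['torque'])
im,d=cams.camera('wrist'); np.savez('w9o.npz',p=o['eef_pos'],q=o['eef_rot']); cv2.imwrite('pics/w9.png',im);np.save('w9.npy',d)
im2=cv2.resize(im[30:240,160:390],None,fx=3,fy=3,interpolation=cv2.INTER_CUBIC)
cv2.imwrite('pics/w9c.png',im2)
```

```text
[0.59306255 0.07546144 0.14124857] 17.5 [ 0.44529815 -0.94461958 -0.17794918] 0.4676002325559441 [-0.07601883  0.00355573  0.02355768]
```

View pics/w9c.png

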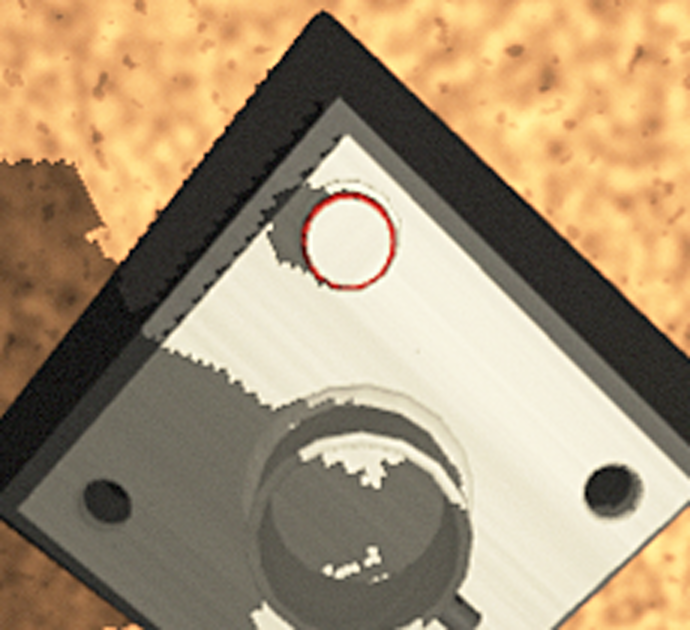

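Run:
```python
from fit import *
o=np.load('w9o.npz'); o=dict(eef_pos=o['p'],eef_rot=o['q']); P=params('wrist',o)
im=cv2.imread('pics/w9.png'); d=np.load('w9.npy')
px=(160+349/3,30+240/3); 
u=[int(px[0]),int(px[1])]
top=np.median(d[u[1]-6:u[1]+7,u[0]-6:u[0]+7]); X=atdepth(P,px,top); print('pin top',X)
def hz(cx,cy,n=3):
    px=(160+cx/3,30+cy/3); v=np.median(d[int(px[1])-n:int(px[1])+n+1,int(px[0])-n:int(px[0])+n+1]); return atdepth(P,px,v).round(4)
for c in ((430,330),(250,330),(480,420),(380,320)): print('flange',hz(*c))
out=[]
for nm,c in dict(a=(613,490),b=(107,501)).items():
    g=atz(P,(160+c[0]/3,30+c[1]/3),.046)[:2]
    p,f,gg,m=fit(im,P,g); print(nm,p.round(4),'off',((p[2:4]-p[:2])*1000).round(2),f)
    out.append(np.hstack([cv2.resize(v.astype(np.uint8),None,fx=8,fy=8,interpolation=cv2.INTER_NEAREST) for v in (gg,m)]))
cv2.imwrite('pics/fit2.png',np.vstack(out))
print('pin axis at top', atz(P,px,.096))
```

```text
pin top [0.62146173 0.14295992 0.09612709]
flange [0.6304 0.1158 0.0466]
flange [0.592  0.1324 0.0466]
flange [0.6334 0.0914 0.0465]
flange [0.6206 0.1225 0.0468]
a [6.56400e-01 6.24000e-02 6.56400e-01 6.31000e-02 7.70766e+01 3.65402e+01] off [-0.04  0.75] 80.33322251779961
b [ 0.5409  0.1086  0.5407  0.1085 92.3881 38.4718] off [-0.21 -0.08] 12.496265332382421
pin axis at top [0.62146076 0.14295681 0.096     ]
```

View pics/fit2.png

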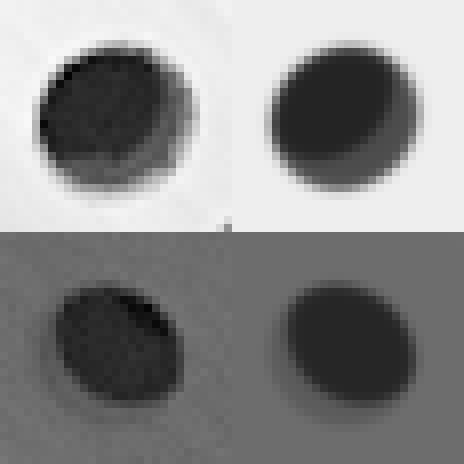

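Run:
```python
from h import *
o=st(); print(np.round(o['q'],3),o['eef_pos'],o['time_s'])
im,d=cams.camera('scene'); P=params('scene')
for t in ['steel_bowl','bolt','stand']:
    for x in spotter.search_frame('scene',t)[:2]:
        px=x['pixel'];print(t,x['score'],px,atz(P,px,.05))
```

```text
[-0.071  0.318  1.62   0.     1.203  0.337] [0.59345641 0.07610928 0.14141779] 17.55
steel_bowl 0.56 [199.9, 225.5] [ 0.75093653 -0.20287959  0.05      ]
steel_bowl 0.55 [243.2, 192.8] [ 0.55953202 -0.1768042   0.05      ]
bolt 0.54 [234.9, 179.9] [ 0.52610426 -0.23907938  0.05      ]
stand 0.89 [247.7, 191.8] [ 0.54704577 -0.16696635  0.05      ]
```

Request:
servo_tool:
  targets: [-5, 5, 20, 0, -5, 8, 30, 0, -5, 8, 30, 0, -5, 8, 30, 0, 0, 8, 30, 0]

```text
time_s: 18.25
eef_pos: [0.5725, -0.0679, 0.1624]
eef_rot: [0.389, 0.591, 0.389, -0.59]
wrist_force: [0.4, 0.6, -0.1]
opening: 0.471
```

Request:
servo_tool:
  targets: [0, 8, 30, 0, 0, 8, 30, 0, 0, 8, 30, 0, 0, 8, 30, 0, 0, 5, 20, 0]

```text
time_s: 18.75
eef_pos: [0.5506, -0.2121, 0.1616]
eef_rot: [0.389, 0.591, 0.388, -0.591]
wrist_force: [0.7, 0.4, -0.9]
opening: 0.468
```

Request:
servo_tool:
  targets: [0, 5, 20, 0.12, 0, 0, 0, 0.14, 0, 0, 0, 0.14, 0, 0, 0, 0.14, 0, 0, 0, 0.14]

```text
time_s: 19.25
eef_pos: [0.5476, -0.2304, 0.1615]
eef_rot: [0.168, 0.687, 0.168, -0.687]
wrist_force: [0.3, -0.3, 0.2]
opening: 0.466
```

Request:
servo_tool:
  targets: [0, 0, 0, 0.14, 0, 0, 0, 0.14, 0, 0, 0, 0.14, 0, 0, 0, 0.14, 0, 0, 0, 0.14]

```text
time_s: 19.75
eef_pos: [0.5477, -0.2302, 0.1615]
eef_rot: [-0.078, 0.703, -0.078, -0.703]
wrist_force: [0.5, 0.2, 0.5]
opening: 0.464
```

Request:
servo_tool:
  targets: [0, 0, 0, 0.14, 0, 0, 0, 0.05, 0, 0, 0, 0, 0, 0, 0, 0, 0, 0, 0, 0]

```text
time_s: 20.25
eef_pos: [0.5473, -0.2306, 0.1615]
eef_rot: [0.142, -0.693, 0.142, 0.693]
wrist_force: [-0.0, -0.1, 0.2]
opening: 0.467
```

Run:
```python
from h import *
o=st(); print(np.round(o['q'],3),o['eef_pos'],o['time_s'],yaw(o))
im,d=cams.camera('wrist'); np.savez('w10o.npz',p=o['eef_pos'],q=o['eef_rot']); cv2.imwrite('pics/w10.png',im)
```

```text
[-0.598  0.286  1.617  0.     1.239  1.377] [ 0.5473384  -0.23058317  0.16153719] 20.25 1.9754348658839649
```

View pics/w10.png

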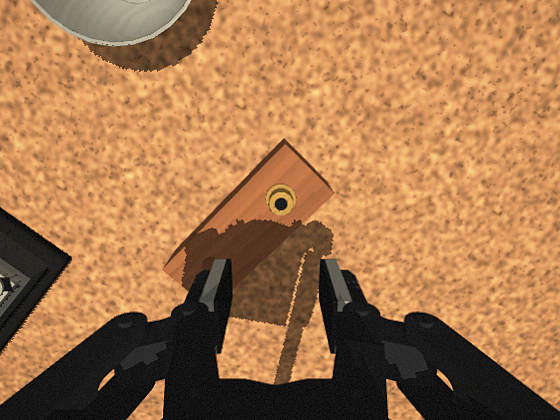

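Run:
```python
from h import *
o=np.load('w10o.npz'); o=dict(eef_pos=o['p'],eef_rot=o['q']); P=params('wrist',o)
im=cv2.imread('pics/w10.png'); cv2.imwrite('pics/w10c.png',cv2.resize(im[170:235,245:325],None,fx=8,fy=8,interpolation=cv2.INTER_CUBIC))
X=atz(P,(280.8,203.2),.0605); print(X); go((X[0],X[1],.0745),o)
```

```text
[ 0.54761516 -0.23431526  0.0605    ]
tool delta mm [87.   3.3 -1.7]
```

View pics/w10c.png

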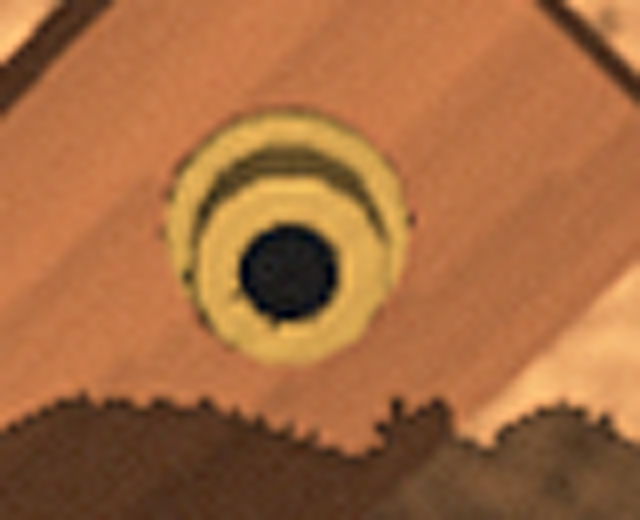

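Request:
servo_tool:
  targets: [20, 2, -1, 0, 25, 2.5, 0, 0, 25, 0, 0, 0, 10, 0, 0, 0, 0, 0, 0, 0]
  fingers: 36

```text
time_s: 20.8
eef_pos: [0.5452, -0.2346, 0.0799]
eef_rot: [0.143, -0.691, 0.142, 0.694]
wrist_force: [-0.0, 1.2, 0.2]
opening: 0.424
```

Request:
servo_tool:
  targets: [5, 0, 0, 0, 2, 0, 0, 0, 0, 0, 0, 0, 0, 0, 0, 0, 0, 0, 0, 0]

```text
time_s: 21.3
eef_pos: [0.5466, -0.2355, 0.0752]
eef_rot: [-0.142, 0.693, -0.143, -0.692]
wrist_force: [0.4, -0.6, -0.2]
opening: 0.422
```

Run:
```python
from h import *
o=st(); print(o['eef_pos'],o['time_s'],o['wrist_force'])
im,d=cams.camera('wrist'); cv2.imwrite('pics/w11c.png',cv2.resize(im[200:340,180:370],None,fx=4,fy=4,interpolation=cv2.INTER_CUBIC))
P=params('wrist',o); print(proj(P,[(*o['eef_pos'][:2],.0605)]))
```

```text
[ 0.54661991 -0.23552228  0.07516807] 21.3 [ 0.44004793 -0.56679749 -0.24152427]
[[277.05723623 253.96186044]]
```

View pics/w11c.png

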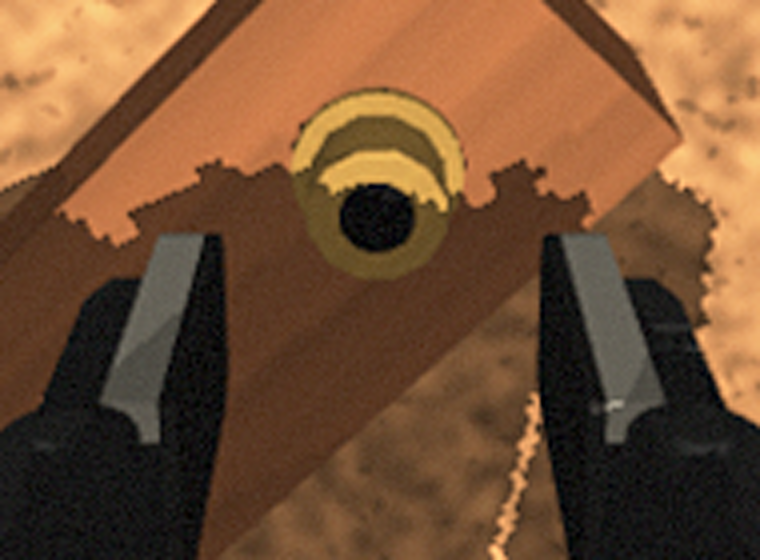

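Request:
servo_tool:
  targets: [0, 0, 0, 0, 0, 0, 0, 0, 0, 0, 0, 0, 0, 0, 0, 0, 0, 0, 0, 0]
  fingers: 10

```text
time_s: 21.85
eef_pos: [0.5463, -0.2353, 0.0746]
eef_rot: [0.143, -0.693, 0.143, 0.693]
wrist_force: [-0.2, -0.7, 0.9]
opening: 0.12
```

Request:
servo_tool:
  targets: [0, 0, 0, 0, 0, 0, 0, 0, 0, 0, 0, 0, 0, 0, 0, 0, 0, 0, 0, 0]

```text
time_s: 22.35
eef_pos: [0.5463, -0.2353, 0.0746]
eef_rot: [0.143, -0.693, 0.143, 0.693]
wrist_force: [0.1, 0.4, 0.2]
opening: 0.116
```

Run:
```python
from h import *
o=st(); print(o['eef_pos'],o['time_s'],o['wrist_force'],o['opening'])
im,d=cams.camera('wrist'); cv2.imwrite('pics/w12c.png',cv2.resize(im[200:340,180:370],None,fx=4,fy=4,interpolation=cv2.INTER_CUBIC))
np.savez('w12o.npz',p=o['eef_pos'],q=o['eef_rot'])
```

```text
[ 0.5462992  -0.23533074  0.07459303] 22.35 [0.0914001  0.36230771 0.18457861] 0.11638659720814135
```

View pics/w12c.png

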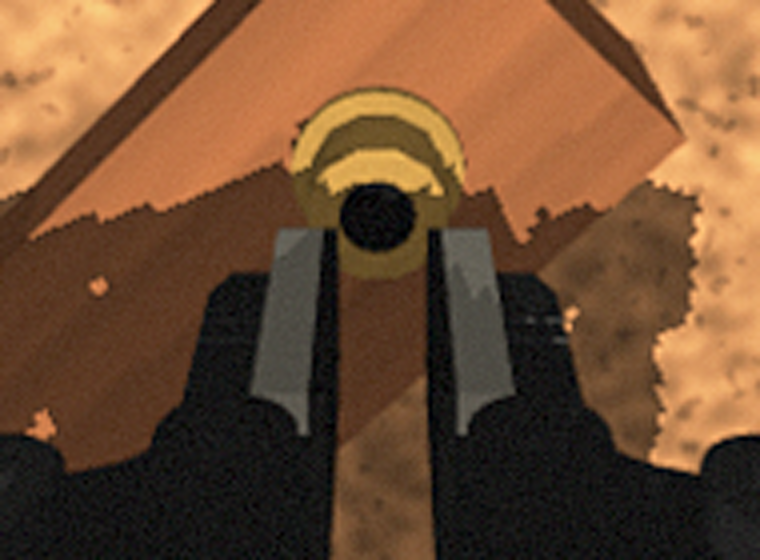

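Run:
```python
from h import *
o=st(); R=Rq(o['eef_rot']);p=np.array(o['eef_pos'])
im,d=cams.camera('wrist'); P=params('wrist',o); np.save('w13.npy',d)
for name,px in dict(tipL=(253,259),tipL2=(256,262),tipR=(298,259),silverL_low=(247,295),blackL=(262,262),blackL2=(263,290),head=(275,268),sock=(274,253),headL=(261,250),headtop=(275,240)).items():
    v=d[px[1],px[0]]; X=atdepth(P,px,v); print(name,round(float(v),4),X.round(4),(R.T@(X-p)*1000).round(1))
```

```text
tipL 0.15 [ 0.5595 -0.2294  0.0859] [-11.4 -10.7  -9.7]
tipL2 0.1471 [ 0.5589 -0.2308  0.089 ] [-14.4  -9.2  -9.8]
tipR 0.1509 [ 0.5513 -0.2473  0.0852] [-10.6   9.   -9.3]
silverL_low 0.1213 [ 0.56   -0.2293  0.1159] [-41.3 -11.  -10.2]
blackL 0.1482 [ 0.5575 -0.2329  0.088 ] [-13.4  -6.7  -9.3]
blackL2 0.1367 [ 0.5521 -0.2315  0.1017] [-27.1  -5.9  -3.8]
head 0.1796 [ 0.5396 -0.2313  0.0605] [14.1 -1.1  7.8]
sock 0.1765 [ 0.5479 -0.2343  0.061 ] [13.6 -1.6 -1. ]
headL 0.1757 [ 0.5521 -0.2289  0.0611] [13.5 -8.2 -2.8]
headtop 0.1739 [ 0.5544 -0.2377  0.0613] [13.3 -1.1 -8.4]
```

Depth shows the fingertips standing about 10 mm behind the TCP (z≈0.085), so the jaws closed above the bolt head without touching it. I'll reopen and descend in steps, watching force and depth.

Request:
servo_tool:
  targets: [0, 0, 0, 0, 0, 0, 0, 0, 0, 0, 0, 0, 0, 0, 0, 0, 0, 0, 0, 0]
  fingers: 34

```text
time_s: 22.95
eef_pos: [0.5463, -0.2354, 0.0746]
eef_rot: [0.143, -0.693, 0.143, 0.693]
wrist_force: [-0.4, 1.2, -1.2]
opening: 0.401
```

Request:
servo_tool:
  targets: [3, 0, 0, 0, 4, 0, 0, 0, 4, 0, 0, 0, 3, 0, 0, 0, 0, 0, 0, 0]

```text
time_s: 23.45
eef_pos: [0.5458, -0.235, 0.0597]
eef_rot: [0.143, -0.692, 0.142, 0.693]
wrist_force: [-0.9, -0.3, -0.1]
opening: 0.397
```

```bash
cat > tips.py <<'E'
from h import *
def tips(name):
    o=st(); R=Rq(o['eef_rot']);p=np.array(o['eef_pos'])
    im,d=cams.camera('wrist'); P=params('wrist',o); K,D,_,_=P
    print(p.round(4),o['time_s'],np.round(o['wrist_force'],1),round(o['opening'],3))
    cv2.imwrite(f'pics/{name}.png',cv2.resize(im[200:340,180:370],None,fx=4,fy=4,interpolation=cv2.INTER_CUBIC))
    v,u=np.mgrid[200:340,180:370]; dd=d[200:340,180:370]
    n=cv2.undistortPoints(np.stack([u.ravel(),v.ravel()],1)[:,None].astype(float),K,D)[:,0]
    M=np.array(cams.camera_params('wrist')['mount']); C=np.c_[n,np.ones(len(n))]*dd.reshape(-1,1)
    T=(M[:3,:3]@C.T).T+M[:3,3]; T*=1000
    for s in (-1,1):
        for zz in (-10,-6,0,6):
            k=(np.sign(T[:,1])==s)&(abs(T[:,2]-zz)<2)&(abs(T[:,1])<45)&(T[:,0]>-60)&(T[:,0]+0<  (p[2]-.064)*1000)
            if k.any():
                q=T[k]; i=np.argsort(q[:,0])[-4:]; print(s,zz,q[i].round(1).tolist())
E
python3 -c "
from tips import *
tips('w14')"
```

```text
[ 0.5458 -0.235   0.0597] 23.45 [-0.9 -0.3 -0.1] 0.397
-1 -10 [[-10.2, -20.5, -9.2], [-9.7, -17.9, -8.9], [-9.0, -24.6, -8.6], [-8.9, -18.0, -8.0]]
-1 -6 [[-7.1, -17.8, -5.7], [-6.8, -17.9, -5.0], [-6.5, -17.9, -5.9], [-6.0, -17.9, -6.1]]
-1 0 [[-8.0, -17.9, -0.6], [-7.7, -17.9, -1.4], [-7.5, -17.9, -0.9], [-7.2, -17.9, -1.7]]
-1 6 [[-7.1, -17.7, 6.1], [-7.0, -17.8, 7.2], [-6.7, -17.8, 7.9], [-5.8, -17.9, 6.3]]
1 -10 [[-10.2, 18.8, -9.2], [-10.0, 17.0, -9.0], [-9.7, 20.6, -8.9], [-9.4, 16.2, -8.7]]
1 -6 [[-7.3, 16.1, -5.7], [-6.9, 16.1, -6.0], [-6.8, 16.2, -5.0], [-5.7, 16.3, -6.0]]
1 0 [[-8.6, 16.2, 1.7], [-8.5, 16.2, 1.2], [-7.5, 16.2, -1.3], [-7.1, 16.3, -0.6]]
1 6 [[-6.5, 16.2, 7.0], [-6.2, 16.2, 7.7], [-6.0, 16.2, 6.3], [-5.9, 16.2, 6.8]]
```

View pics/w14.png

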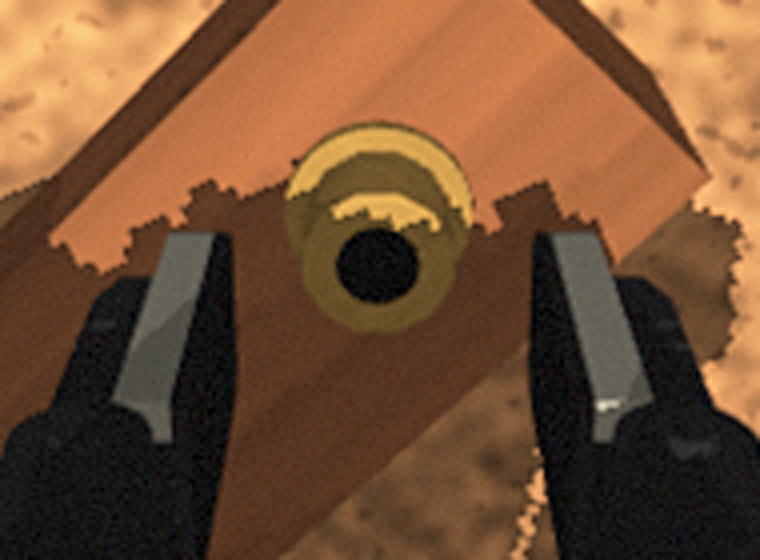

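```bash
sed -i 's/&(T\[:,0\]+0<  (p\[2\]-.064)\*1000)/\&(abs(T[:,1])>13)\&(T[:,0]<(p[2]-.048)*1000)/' tips.py; python3 -c "
from tips import *
tips('w15')"
```

```text
[ 0.546  -0.2352  0.0601] 23.5 [-0.2 -0.3 -0.6] 0.401
-1 -10 [[-10.4, -22.2, -9.2], [-10.2, -18.7, -9.2], [-10.1, -17.8, -8.6], [-9.8, -17.9, -8.0]]
-1 -6 [[-7.3, -17.8, -5.8], [-6.3, -17.9, -6.3], [-6.2, -17.9, -4.7], [-6.2, -17.9, -5.7]]
-1 0 [[-8.0, -17.9, -0.6], [-7.9, -17.9, -0.0], [-7.7, -18.0, 0.6], [-7.6, -17.9, -0.9]]
-1 6 [[-6.2, -17.9, 7.6], [-6.2, -17.8, 6.1], [-5.4, -17.9, 7.1], [-5.1, -18.0, 7.8]]
1 -10 [[-10.4, 19.7, -8.7], [-10.3, 21.4, -9.2], [-10.2, 20.1, -9.1], [-9.8, 16.2, -8.9]]
1 -6 [[-6.7, 16.2, -4.4], [-6.2, 16.2, -5.7], [-6.2, 16.3, -4.7], [-5.7, 16.3, -6.0]]
1 0 [[-8.5, 16.2, 1.2], [-8.2, 16.2, -1.2], [-8.0, 16.2, -0.6], [-6.8, 16.3, -1.4]]
1 6 [[-7.5, 16.0, 6.4], [-6.5, 16.1, 5.9], [-6.2, 16.2, 7.7], [-6.0, 16.2, 6.7]]
```

Request:
servo_tool:
  targets: [3, 0, 0, 0, 3, 0, 0, 0, 3, 0, 0, 0, 3, 0, 0, 0, 0, 0, 0, 0]

```text
time_s: 24.05
eef_pos: [0.5459, -0.2351, 0.0479]
eef_rot: [0.143, -0.692, 0.142, 0.693]
wrist_force: [-0.4, -0.2, 0.3]
opening: 0.398
```

```bash
python3 -c "
from tips import *
tips('w16')"
```

```text
[ 0.5459 -0.2351  0.0479] 24.05 [-0.4 -0.2  0.3] 0.398
-1 -10 [[-10.3, -18.7, -9.2], [-10.0, -17.8, -9.0], [-9.9, -24.5, -9.0], [-9.5, -23.2, -8.8]]
-1 -6 [[-7.3, -17.8, -6.3], [-6.7, -17.9, -5.0], [-6.2, -17.9, -5.2], [-6.1, -17.9, -6.2]]
-1 0 [[-8.4, -17.9, 1.7], [-8.4, -17.9, 0.7], [-8.0, -17.9, -0.1], [-7.6, -18.0, 1.7]]
-1 6 [[-7.1, -17.7, 6.1], [-6.5, -17.9, 7.5], [-6.0, -17.9, 7.3], [-5.6, -17.9, 6.4]]
1 -10 [[-10.0, 18.8, -9.0], [-9.9, 16.2, -8.5], [-9.7, 20.2, -8.9], [-9.5, 16.2, -8.8]]
1 -6 [[-7.1, 16.1, -5.2], [-7.1, 16.2, -4.6], [-6.7, 16.2, -6.4], [-6.2, 16.2, -5.7]]
1 0 [[-8.1, 16.2, -1.7], [-8.0, 16.2, -0.6], [-6.6, 16.3, -1.3], [-6.5, 16.3, -1.8]]
1 6 [[-6.7, 16.1, 6.3], [-6.6, 16.2, 7.5], [-6.3, 16.1, 6.0], [-5.8, 16.2, 7.4]]
```

View pics/w16.png

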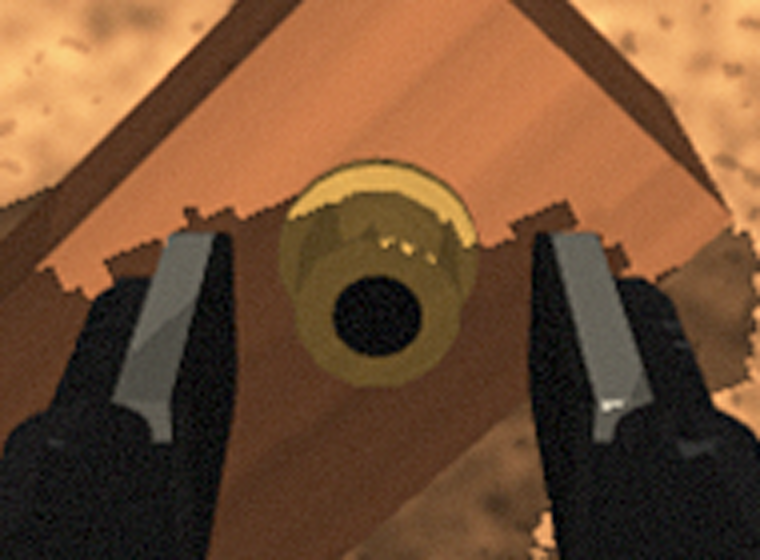

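Request:
servo_tool:
  targets: [2, 0, 0, 0, 1.5, 0, 0, 0, 0, 0, 0, 0, 0, 0, 0, 0, 0, 0, 0, 0]

```text
time_s: 24.6
eef_pos: [0.5464, -0.2354, 0.0452]
eef_rot: [-0.143, 0.693, -0.143, -0.693]
wrist_force: [-0.9, -0.4, -0.1]
opening: 0.403
```

Request:
servo_tool:
  targets: [0, 0, 0, 0, 0, 0, 0, 0, 0, 0, 0, 0, 0, 0, 0, 0, 0, 0, 0, 0]
  fingers: 8

```text
time_s: 25.1
eef_pos: [0.5465, -0.2355, 0.0454]
eef_rot: [-0.143, 0.693, -0.143, -0.692]
wrist_force: [-1.0, 0.0, 3.5]
opening: 0.181
```

Request:
servo_tool:
  targets: [0, 0, 0, 0, 0, 0, 0, 0, 0, 0, 0, 0, 0, 0, 0, 0, 0, 0, 0, 0]

```text
time_s: 25.6
eef_pos: [0.5464, -0.2355, 0.0453]
eef_rot: [-0.143, 0.693, -0.143, -0.692]
wrist_force: [-1.3, -0.6, 4.3]
opening: 0.185
```

```bash
python3 -c "
from tips import *
tips('w17')"
```

```text
[ 0.5464 -0.2355  0.0453] 25.6 [-1.3 -0.6  4.3] 0.185
-1 -10 [[-10.0, -15.2, -9.5], [-9.9, -13.4, -9.5], [-9.6, -14.8, -9.3], [-9.4, -13.9, -9.3]]
-1 -6 [[-11.5, -20.0, -5.4], [-11.4, -16.5, -4.9], [-11.1, -18.3, -5.2], [-10.4, -18.8, -4.9]]
1 -10 [[-12.1, 13.3, -9.6], [-11.6, 13.3, -9.8], [-10.2, 13.5, -9.6], [-9.4, 13.1, -9.2]]
1 -6 [[-11.4, 15.3, -5.3], [-11.1, 16.2, -5.2], [-11.1, 17.5, -5.2], [-11.0, 18.0, -5.1]]
```

View pics/w17.png

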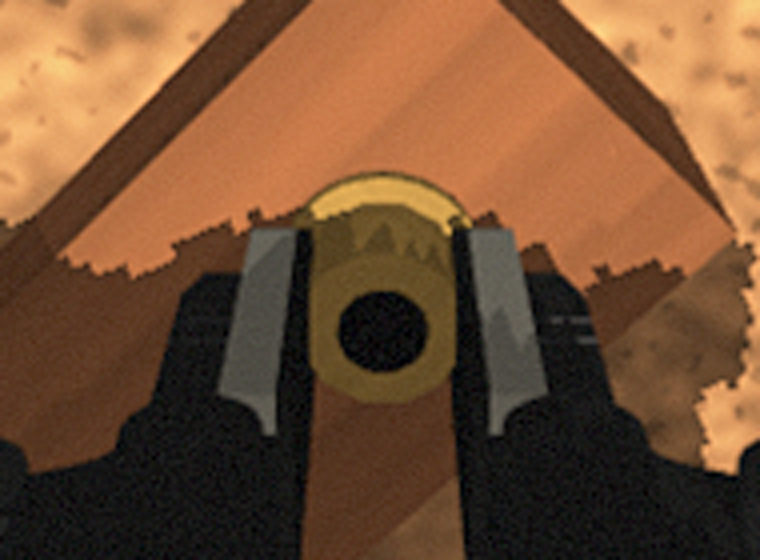

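Run:
```python
from h import *
o=st(); P=params('wrist',o); R=Rq(o['eef_rot']); p=np.array(o['eef_pos'])
X=atz(P,(275.75,283),.0605); off=R.T@(X-p); print(X,off*1000,yaw(o))
off[0]=0; T=np.array([.6564,.0624,0])-R@off; print('TCP target',T); go((T[0],T[1],.16),o)
print(R.round(3).tolist())
```

```text
[ 0.54683567 -0.23481831  0.0605    ] [-15.23031024  -0.74577672  -0.10599051] 1.9770002349452047
TCP target [6.56007959e-01 6.17567886e-02 2.71364222e-08]
tool delta mm [-114.8 -316.3   16.8]
[[0.0, -0.395, -0.919], [-0.0, -0.919, 0.395], [-1.0, 0.0, -0.0]]
```

Request:
servo_tool:
  targets: [-10, 0, 0, 0, -20, 0, 0, 0, -25, 0, 0, 0, -25, -5, 0, 0, -20, -15, 0, 0]

```text
time_s: 26.15
eef_pos: [0.554, -0.2176, 0.1465]
eef_rot: [-0.143, 0.693, -0.143, -0.692]
wrist_force: [0.3, -1.2, -0.6]
opening: 0.18
```

Request:
servo_tool:
  targets: [0, -25, 2, 0, 0, -30, 2, 0, 0, -30, 2, 0, 0, -30, 2, 0, 0, -30, 2, 0]

```text
time_s: 26.65
eef_pos: [0.6022, -0.0784, 0.145]
eef_rot: [0.143, -0.692, 0.143, 0.693]
wrist_force: [-0.6, -0.8, -1.1]
opening: 0.184
```

Request:
servo_tool:
  targets: [0, -30, 2, 0, 0, -30, 2, 0, 0, -30, 2, 0, 0, -30, 1, 0, 0, -20, 0, 0]

```text
time_s: 27.15
eef_pos: [0.6511, 0.0538, 0.1449]
eef_rot: [0.142, -0.692, 0.142, 0.693]
wrist_force: [-0.5, -0.4, -1.0]
opening: 0.185
```

Request:
servo_tool:
  targets: [0, -11, 0, 0, 10, 0, 0, 0, 15, 0, 0, 0, 15, 0, 0, 0, 0, 0, 0, 0]

```text
time_s: 27.65
eef_pos: [0.6526, 0.0607, 0.1008]
eef_rot: [0.143, -0.69, 0.143, 0.695]
wrist_force: [-0.6, -0.2, -1.2]
opening: 0.184
```

Request:
servo_tool:
  targets: [0, 0, 0, 0, 0, 0, 0, 0, 0, 0, 0, 0, 0, 0, 0, 0, 0, 0, 0, 0]

```text
time_s: 28.15
eef_pos: [0.6558, 0.0617, 0.1056]
eef_rot: [-0.143, 0.693, -0.143, -0.692]
wrist_force: [0.2, -0.5, -1.3]
opening: 0.188
```

Run:
```python
from h import *
o=st(); print(o['eef_pos'],o['time_s'],o['wrist_force'],o['opening'])
im,d=cams.camera('wrist'); cv2.imwrite('pics/w18f.png',im); np.savez('w18o.npz',p=o['eef_pos'],q=o['eef_rot'])
go((.6560,.0618,.09),o)
cv2.imwrite('pics/w18.png',cv2.resize(im[150:320,180:370],None,fx=4,fy=3.5,interpolation=cv2.INTER_CUBIC))
```

```text
[0.6557834  0.06166742 0.10558625] 28.15 [ 0.23984737 -0.5112904  -1.31438219] 0.1880074594357476
tool delta mm [15.6 -0.2 -0.1]
```

View pics/w18f.png

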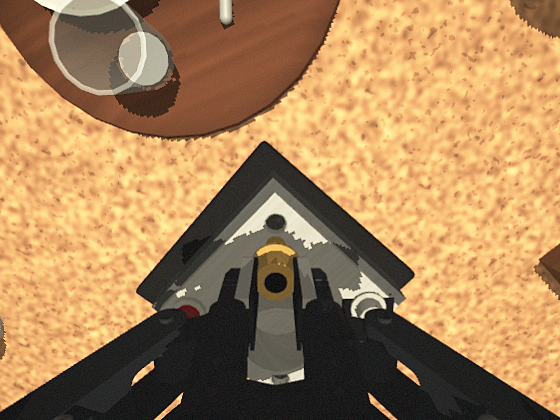

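Run:
```python
from h import *
o=np.load('w18o.npz'); o=dict(eef_pos=o['p'],eef_rot=o['q']); P=params('wrist',o); R=Rq(o['eef_rot']);p=o['eef_pos']
im=cv2.imread('pics/w18f.png')
s=cv2.resize(im[200:300,225:325],None,fx=6,fy=6,interpolation=cv2.INTER_CUBIC)
a=np.linspace(0,6.283,40)
for c,r,z,col in (((.6564,.0624),.00675,.046,(255,0,255)),):
    q=proj(P,np.c_[c[0]+r*np.cos(a),c[1]+r*np.sin(a),np.full(40,z)])
    cv2.polylines(s,[((q-[225,200]+.5)*6-.5).astype(np.int32)],True,col,1)
# predicted bolt: head top at washer bottom+16.5; axis tool y=-.75,z=-.1
wb=p[2]-.0013
ax=p+R@np.array([0,-.00075,-.0001])
for z,r in ((wb+.0165,.0095),(wb+.0025,.012),(wb-.03,.0025)):
    q=proj(P,np.c_[ax[0]+r*np.cos(a),ax[1]+r*np.sin(a),np.full(40,z)])
    cv2.polylines(s,[((q-[225,200]+.5)*6-.5).astype(np.int32)],True,(255,255,0),1)
cv2.imwrite('pics/w18c.png',s)
```

```text
(no output)
```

View pics/w18c.png

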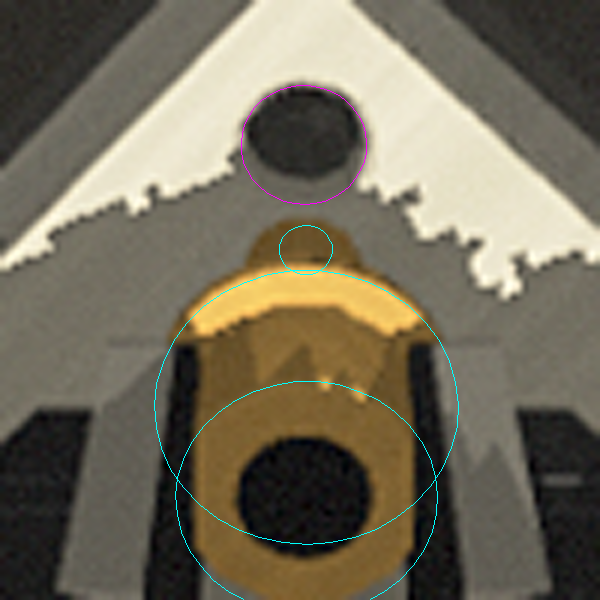

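Request:
servo_tool:
  targets: [8, 0, 0, 0, 10, 0, 0, 0, 6, 0, 0, 0, 0, 0, 0, 0, 0, 0, 0, 0]

```text
time_s: 28.7
eef_pos: [0.6553, 0.0617, 0.0805]
eef_rot: [0.143, -0.692, 0.143, 0.693]
wrist_force: [0.5, 0.4, -1.0]
opening: 0.181
```

Run:
```python
from h import *
o=st(); print(o['eef_pos'],o['time_s'],o['wrist_force'],o['opening'])
im,d=cams.camera('wrist');P=params('wrist',o)
s=cv2.resize(im[200:300,225:325],None,fx=6,fy=6,interpolation=cv2.INTER_CUBIC)
a=np.linspace(0,6.283,40)
q=proj(P,np.c_[.6564+.00675*np.cos(a),.0624+.00675*np.sin(a),np.full(40,.046)])
cv2.polylines(s,[((q-[225,200]+.5)*6-.5).astype(np.int32)],True,(255,0,255),1)
cv2.imwrite('pics/w19c.png',s)
```

```text
[0.65525401 0.06169011 0.08052084] 28.7 [ 0.47969359  0.44399978 -0.95990584] 0.18078749021683554
```

View pics/w19c.png

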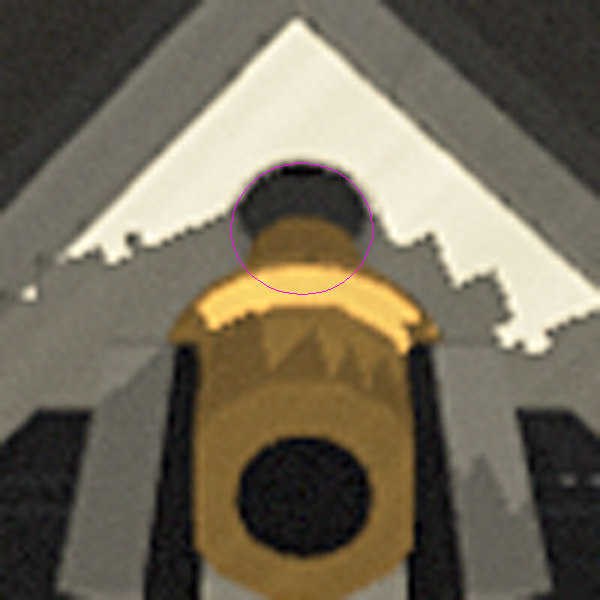

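Request:
servo_tool:
  targets: [2, 0, 0, 0, 2, 0, 0, 0, 2, 0, 0, 0, 2, 0, 0, 0, 0, 0, 0, 0]

```text
time_s: 29.25
eef_pos: [0.6553, 0.0617, 0.0727]
eef_rot: [0.143, -0.692, 0.143, 0.693]
wrist_force: [-0.5, -0.1, -0.3]
opening: 0.186
```

Request:
servo_tool:
  targets: [2, 0, 0, 0, 2, 0, 0, 0, 2, 0, 0, 0, 2, 0, 0, 0, 0, 0, 0, 0]

```text
time_s: 29.75
eef_pos: [0.6552, 0.0617, 0.0646]
eef_rot: [0.143, -0.692, 0.143, 0.693]
wrist_force: [0.2, 0.0, 0.5]
opening: 0.181
```

Request:
servo_tool:
  targets: [2, 0, 0, 0, 3, 0, 0, 0, 3, 0, 0, 0, 2, 0, 0, 0, 0, 0, 0, 0]

```text
time_s: 30.25
eef_pos: [0.6552, 0.0617, 0.0545]
eef_rot: [0.143, -0.692, 0.143, 0.693]
wrist_force: [0.1, -0.2, -0.3]
opening: 0.185
```

Request:
servo_tool:
  targets: [1.5, 0, 0, 0, 1.5, 0, 0, 0, 1, 0, 0, 0, 0, 0, 0, 0, 0, 0, 0, 0]

```text
time_s: 30.75
eef_pos: [0.6556, 0.0617, 0.0511]
eef_rot: [-0.143, 0.693, -0.143, -0.693]
wrist_force: [-0.3, -0.3, -0.4]
opening: 0.182
```

Request:
servo_tool:
  targets: [1, 0, 0, 0, 1, 0, 0, 0, 1, 0, 0, 0, 0.5, 0, 0, 0, 0, 0, 0, 0]

```text
time_s: 31.25
eef_pos: [0.6555, 0.0616, 0.0475]
eef_rot: [0.143, -0.693, 0.143, 0.693]
wrist_force: [-0.5, 0.9, 0.6]
opening: 0.187
```

```bash
python3 -c "
from tips import *
tips('w20')"
```

```text
[0.6555 0.0616 0.0475] 31.25 [-0.5  0.9  0.6] 0.187
-1 -10 [[-9.4, -13.5, -9.2], [-9.2, -14.8, -9.2], [-9.1, -14.4, -9.1], [-8.9, -13.1, -9.0]]
-1 -6 [[-11.5, -19.6, -5.4], [-11.5, -18.7, -5.4], [-11.4, -18.3, -4.9], [-11.2, -18.3, -5.3]]
1 -10 [[-11.7, 13.3, -9.9], [-10.9, 13.4, -9.0], [-9.9, 13.5, -9.5], [-9.8, 13.1, -9.4]]
1 -6 [[-11.5, 16.1, -5.4], [-11.5, 14.8, -5.4], [-11.4, 15.7, -5.3], [-11.0, 18.4, -5.1]]
```

View pics/w20.png

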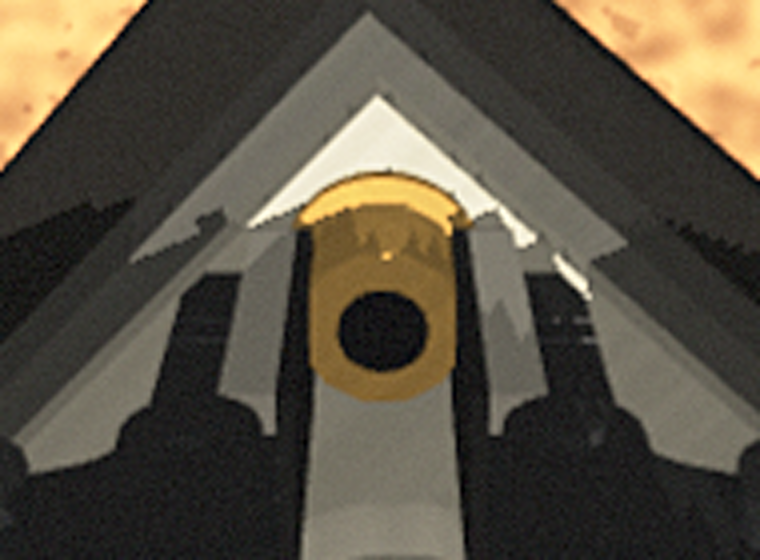

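Request:
servo_tool:
  targets: [0.5, 0, 0, 0, 0, 0, 0, 0, 0, 0, 0, 0, 0, 0, 0, 0, 0, 0, 0, 0]

```text
time_s: 31.8
eef_pos: [0.6557, 0.0617, 0.0473]
eef_rot: [-0.143, 0.693, -0.143, -0.692]
wrist_force: [-1.2, 0.6, 3.7]
opening: 0.184
```

Request:
servo_tool:
  targets: [0, 0, 0, 0, 0, 0, 0, 0, 0, 0, 0, 0, 0, 0, 0, 0, 0, 0, 0, 0]
  fingers: 34

```text
time_s: 32.3
eef_pos: [0.6555, 0.0617, 0.047]
eef_rot: [0.143, -0.693, 0.143, 0.693]
wrist_force: [-0.2, -0.2, 0.6]
opening: 0.397
```

Request:
servo_tool:
  targets: [-5, 0, 0, 0, -15, 0, 0, 0, -20, 0, 0, 0, -20, 0, 0, 0, -20, 0, 0, 0]

```text
time_s: 32.8
eef_pos: [0.656, 0.0616, 0.1294]
eef_rot: [-0.143, 0.693, -0.143, -0.692]
wrist_force: [1.2, -0.9, 0.3]
opening: 0.397
```

Request:
servo_tool:
  targets: [-10, 0, 20, 0, -5, 0, 20, 0, 0, 0, 20, 0, 0, 0, 0, 0, 0, 0, 0, 0]

```text
time_s: 33.3
eef_pos: [0.6011, 0.0854, 0.1435]
eef_rot: [-0.143, 0.693, -0.142, -0.692]
wrist_force: [0.6, -0.6, 0.3]
opening: 0.401
```

Run:
```python
from h import *
o=st(); print(o['eef_pos'],o['time_s'],o['wrist_force'],o['opening'])
im,d=cams.camera('wrist'); np.savez('w21o.npz',p=o['eef_pos'],q=o['eef_rot']); cv2.imwrite('pics/w21.png',im); np.save('w21.npy',d)
for n in ('side','scene'):
    i,_=cams.camera(n); cv2.imwrite(f'pics/{n}1.png',i)
i=cv2.imread('pics/side1.png'); cv2.imwrite('pics/side1c.png',cv2.resize(i[130:230,210:320],None,fx=6,fy=6,interpolation=cv2.INTER_CUBIC))
```

```text
[0.60113831 0.08535816 0.14346263] 33.3 [ 0.56155751 -0.56931546  0.34431216] 0.40061417090253654
```

View pics/w21.png

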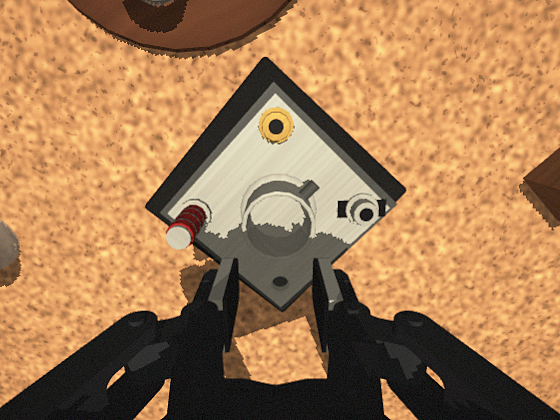

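View pics/side1c.png

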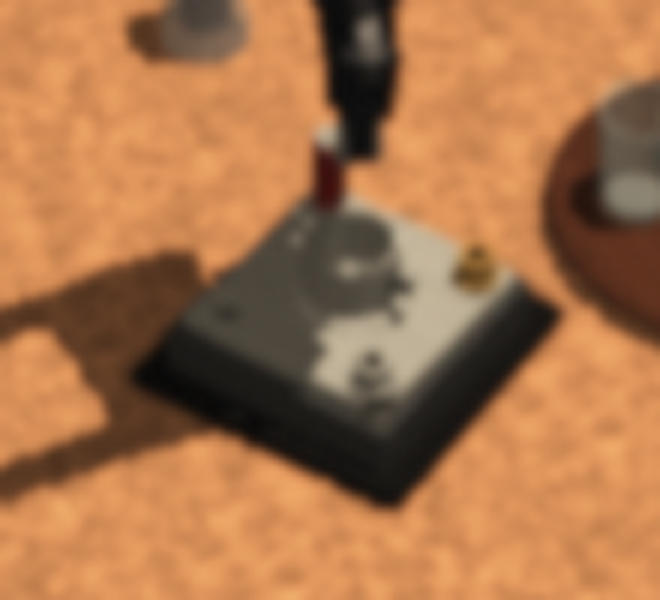

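View pics/scene1.png

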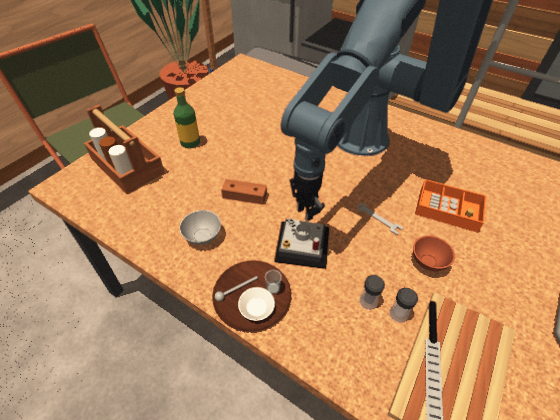

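Run:
```python
from h import *
o=np.load('w21o.npz'); o=dict(eef_pos=o['p'],eef_rot=o['q']); P=params('wrist',o); d=np.load('w21.npy'); im=cv2.imread('pics/w21.png')
def m(px): return atdepth(P,px,float(d[px[1],px[0]])).round(4)
print('bolt ring',[m(p) for p in ((268,127),(286,127),(276,118),(276,136))])
print('pin top',[m(p) for p in ((178,238),(174,236),(181,241))])
print('flange',[m(p) for p in ((276,160),(240,170),(310,160),(230,205))])
cv2.imwrite('pics/w21c.png',np.hstack([cv2.resize(im[y:y+80,x:x+80],None,fx=5,fy=5,interpolation=cv2.INTER_CUBIC) for x,y in ((150,180),(236,86))]))
```

```text
bolt ring [array([0.6581, 0.067 , 0.0627]), array([0.6534, 0.0563, 0.0623]), array([0.6613, 0.06  , 0.0633]), array([0.6507, 0.0645, 0.0625])]
pin top [array([0.6208, 0.143 , 0.0955]), array([0.623 , 0.1445, 0.0958]), array([0.6185, 0.142 , 0.0962])]
flange [array([0.6338, 0.0717, 0.0467]), array([0.6376, 0.0983, 0.0475]), array([0.6242, 0.0494, 0.0468]), array([0.6165, 0.1165, 0.0467])]
```

View pics/w21c.png

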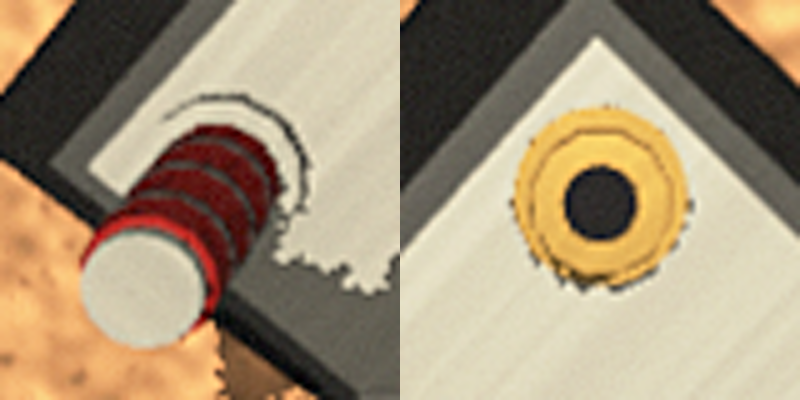

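Request:
servo_tool:
  targets: [-15, 0, 0, 0, -15, 0, 0, 0, 0, 0, 0, 0, 0, 0, 0, 0, 0, 0, 0, 0]

```text
time_s: 33.95
eef_pos: [0.6002, 0.0854, 0.1719]
eef_rot: [0.143, -0.692, 0.143, 0.693]
wrist_force: [-0.2, 0.0, 0.4]
opening: 0.396
```

```bash
python3 -c "
from h import *
o=st(); print(o['time_s'],o['wrist_force'],o['dq'])
print(workorder.hand_in())"
```

```text
33.95 [-0.16307228  0.03583895  0.39848834] [ 0.00221484  0.00768653  0.0086069   0.00074749 -0.0008464  -0.00019655]
the job is handed in; nothing more can be done
None
```

The taper pin and the brass bolt are both home, and I handed the job in at about 34 s of robot time.

- **Pin:** I looked through the flange hole and found the block's hole about 5 mm off around the fitted bolt. I fed the tip into the overlap of the two holes and pressed it in, in 0.5–1 mm steps, with a peak of about 19 N. The pin drew the flange into line and is left standing there.
- **Bolt:** I put it in bolt_hole_a. It met almost no resistance on the way down (about 4 N as it seated), and I let it go.

**Last checks:**
- The pin's top is 49–50 mm above the flange; fully home is 50 mm, within the camera's accuracy. Its collar sits on the flange.
- The bolt head's top is at 62.6 mm against the expected 62.5 mm, with the washer flat.
- Before the bolt went in, the flange and block holes agreed to within 0.8 mm at hole a and 0.2 mm at hole b.
- The bystanders I could see stayed where they were. The gripper is open, clear of everything, and reads zero force.

**What disagreed:**
- The fingertips are about 6–10 mm behind the TCP in the depth image, not 25 mm ahead as `ctrl.nose_length` says.
- Because of that, the pin was gripped only near the top of its handle. It leaned slightly while being pressed, with up to 5.5 N of side force.
- The first try at gripping the bolt closed above its head without touching it. I redid it lower.

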